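# Nest the stepped desk pots and slide their tray home under the riser

## Task

Pull the tray out from under the wooden riser until both of its pots stand clear in front of the board, and nest every stepped pot that stands on the desk in the stack of its own shape on the tray, round on round and square on square, fully seated. Stand the straight-sided pots, which nest in nothing, upright in the shallow wooden box, and at last slide the tray with both stacks back under the riser until it meets the stop. Keep the tray flat on the desk all the time, and leave the other things on the desk alone.

Things in the scene. Friction and masses are not known exactly. Their poses are not given: they have to be found in the camera images.
- riser: Low wooden riser, fixed: board 300 mm wide, 156 deep, 18 thick, underside 140 mm over the desk, on side panels 214 mm apart. Origin on the desk under the middle of the board's front edge; x points back under the board, y left, z up. A stop across the passage has its front face at x = 130 mm. A small flat tin and a clip stand on the board.
- tray: Loose grey tray, 230 mm deep (x), 190 wide (y), about 0.45 kg, floor 5 mm, lip 12 mm high; slides on the desk between the riser's side panels, 12 mm to spare each side. Origin under its centre; x points to its back. The bottom pots stand at about x = 70, y = +45 and -45 mm. Home, its back edge (x = 115 mm) meets the stop: origin at x = 15 mm in the riser's frame.
- tray_grip (a point): Grasp point on the tray's wooden pull, which stands upright at the front: 18 mm thick along the tray's x, 56 mm wide along y, top 55 mm over the desk. The point is 15 mm below its top, at x = -95 mm, y = 0 in the tray's frame; axes as the tray's.
- round_base_mid (a point): Grey round stepped pot, 50 mm high: solid foot (lowest 22 mm, 49 mm across) under a hollow rim band (28 mm high, 62 mm across, 55 mm inside). The foot enters another's mouth until the shoulder rests on its rim, 28 mm higher. 0.4 kg, weighted foot. Point: its centre, half-way up, z up. Bottom pot, on the tray at left or right.
- square_base_mid (a point): Grey square stepped pot, 50 mm high: solid foot (lowest 22 mm, 41 mm wide) under a hollow rim band (28 mm high, 54 mm wide, 47 mm inside). The foot enters another's mouth, sides parallel, until the shoulder rests on its rim, 28 mm higher. 0.4 kg, weighted foot. Point: its centre, half-way up, z up; x, y square to its sides. Bottom pot, on the tray's other side.
- odds_box: Shallow wooden box on the desk at the right, fixed: 120 mm (x) by 200 mm (y), walls 5 mm thick and 22 mm high, floor 5 mm thick. Origin under its centre, z up.
- straight_round_mid (a point): Grey round straight-sided pot, 62 mm across from bottom to top, 66 mm high, no foot: it nests in nothing. 90 g. Point: its centre, half-way up, z up. Not always present.
- straight_square_mid (a point): Grey square straight-sided pot, 54 mm wide from bottom to top, 66 mm high, no foot: it nests in nothing. 90 g. Point: its centre, half-way up, z up, x and y square to its sides. Not always present.
- round_1_mid (a point): Grey round stepped pot, 50 mm high: solid foot (lowest 22 mm, 49 mm across) under a hollow rim band (28 mm high, 62 mm across, 55 mm inside). The foot enters another's mouth until the shoulder rests on its rim, 28 mm higher. 80 g. Point: its centre, half-way up, z up. On the desk at first. Not always present.
- square_1_mid (a point): Grey square stepped pot, 50 mm high: solid foot (lowest 22 mm, 41 mm wide) under a hollow rim band (28 mm high, 54 mm wide, 47 mm inside). The foot enters another's mouth, sides parallel, until the shoulder rests on its rim, 28 mm higher. 80 g. Point: its centre, half-way up, z up; x, y square to its sides. On the desk at first. Not always present.
- round_2_mid (a point): Grey round stepped pot, 50 mm high: solid foot (lowest 22 mm, 49 mm across) under a hollow rim band (28 mm high, 62 mm across, 55 mm inside). The foot enters another's mouth until the shoulder rests on its rim, 28 mm higher. 80 g. Point: its centre, half-way up, z up. On the desk at first. Not always present.
- square_2_mid (a point): Grey square stepped pot, 50 mm high: solid foot (lowest 22 mm, 41 mm wide) under a hollow rim band (28 mm high, 54 mm wide, 47 mm inside). The foot enters another's mouth, sides parallel, until the shoulder rests on its rim, 28 mm higher. 80 g. Point: its centre, half-way up, z up; x, y square to its sides. On the desk at first. Not always present.
- round_1: The whole of the pot described under round_1_mid; origin at the centre of its underside.
- round_2: The whole of the pot described under round_2_mid; origin at the centre of its underside.
- square_1: The whole of the pot described under square_1_mid; origin at the centre of its underside.
- square_2: The whole of the pot described under square_2_mid; origin at the centre of its underside.
- straight_round: The whole of the pot described under straight_round_mid; origin at the centre of its underside.
- straight_square: The whole of the pot described under straight_square_mid; origin at the centre of its underside.
- round_base: The whole of the pot described under round_base_mid; origin at the centre of its underside.
- square_base: The whole of the pot described under square_base_mid; origin at the centre of its underside.
- eraser: Rubber in a card sleeve, 43x53x12 mm, loose, a bystander; origin at the centre of its underside.
- usb: USB stick, 45x39x8 mm, loose, a bystander; origin at the centre of its underside.
- mouse: White computer mouse, 105x58x36 mm, loose, a bystander; origin at the centre of its underside.
Things that resemble listed ones, but are neither listed nor needed, are in the scene too. Leave any blue or pink look-alike of the square_1 alone.

How it is judged:
By the outcome, as a careful person would: the job done as asked, in the order asked, and still so for the second after the job is handed in, with the robot touching nothing.
Of round_1, round_2, square_1, square_2, straight_round, straight_square only 5 to 6 are there at a start; the rules pass over those that are not, and their reading is None.
At some moment in a run one of round_1, round_2, square_1, square_2, straight_round, straight_square may be knocked a few centimetres aside while the robot is not near it.
It also fails if it takes over 208 s, if anything falls off the work surface, if the arm or the gripper's body presses on something with over 40 N, if the wrist force passes 120 N, or if a joint passes its speed limit or range.

## Robot

A 6-joint arm with a two-finger parallel gripper is mounted at the origin on a cart in front of the work surface, level with it; the furniture and walls round the work are solid. World frame = base frame: x ahead of the robot, y to its left, z up, the work surface at z = 0. Lengths are in m, angles in rad, forces in N, time in s.
With the tool pointing down it reaches from about 0.375 to 0.9 m from the base axis. Payload 3.1 kg.
Tool frame: the origin (TCP) lies midway between the tips of the shut fingers; the grasp point (between the pads) lies 19 mm behind it; x points along the fingers, z is the direction in which the jaws open and shut, and the axes are right-handed (so a half turn about x gives the same grasp; the last joint's range is limited). The gripper opens to 85 mm and grips with 20 to 120 N. Pads are 22 mm wide; open, the fingers measure 114 mm over their backs; the gripper's body (76 mm by 85 mm) begins 54 mm behind the grasp point. The pads swing forward as they close: fully open they stand 13 mm farther back than shut.
Start: joints at [1.048, 0.527, 1.433, -0, 1.181, -0.178], TCP at [0.211, 0.588, 0.231] pointing down, gripper open.
Joint ranges: [-3.08, 3.08], [-0.75, 2.2], [0.22, 2.44], [-1.43, 4.57], [0, 2.65], [-2.85, 2.85]. Speed limits (rad/s): [2.79, 2.79, 3.14, 3.14, 3.14, 3.14].

## Interface

Orientations are given as a unit quaternion [x, y, z, w].
In Python, from station import telemetry, optics, manip gives the robot as it stands.
- The arm moves only by the tool step_arm, never from a script. Its argument "commands" is a list of rows, each a list of 4 numbers: the shift along the tool's x, y, z in m, then the turn about the tool's x in rad. A call has 1 to 8 rows; each row is the pose to reach, as a shift and turn from the pose measured when the call began, along the tool's axes at that moment; what a row does not reach only later rows make up. A row lasts 1/12 s, in which the tool goes at most 41.7 mm and 7.16 degrees, less where a joint would pass 70% of its speed; a pose out of reach is approached as far as the arm can. A call with a gripper value outside its range is refused whole. "jaw" is the finger opening in m, from 0 to 0.0854, set as the call begins (left out, the last holds). The fingers move at their own pace and stop on an object; "grip_force" is the grip in N (left out, the last holds). Time passes only in rows, so rows that repeat a pose let the fingers close. It gives the time, the measured TCP pose, the force and the opening at its end, in the units of the state.
- telemetry.sense(): the state, without advancing time (a new reading comes with each control period).
- optics.snapshot(name): name is "scene" or "top" or "wrist"; returns the picture (384x512x3 uint8, red, green, blue); there is no depth.
- optics.camera_params(name): a dict with "mtx" (3x3 intrinsics, pixels), "origin" and "attitude" of the camera in the world. Camera axes: x right, y down, z forward; pixel columns grow to the right and rows downward; lengths in m; the calibration is good to about 2 mm. A picture is of the moment at which its call begins: read the wrist's pose just before it. camera_params takes no time and is no camera call; for the wrist camera it gives the pose at the moment of the call.
- manip.sign_off(): hands the job in, once; it reports no verdict.
The state is a dict: "t": time; "q": joint angles; "qd": joint speeds; "tau": joint torques, N m; "tcp_pos": TCP position; "tool_rot": TCP orientation; "force": force on the tool from outside, world axes, zero at the start; "ft_torque": the same for the moment, N m; "finger_gap": opening from 0.0 (shut) to 1.0 (fully open).
Only numpy, scipy, OpenCV 4.12 (cv2) and the standard library are available. Lean on these libraries where they do the work, as an engineer would, in place of code of your own. Each camera call takes 0.05 s, during which the arm holds its last target.

## Working session

There is one attempt and no reset: what is moved stays moved. The work goes in short steps, Python scripts to look and compute and a tool call to move; the robot and the scene stay as the last step left them, time stands still between calls to the robot, and variables do not carry over. Pictures are saved under pics/ and viewed, and the job is handed in when it is done.

Besides the shell and the picture viewer there is one more tool, called after ">>>" as name(argument=value, ...) on one line, values as JSON. step_arm: Moves the arm, as the interface text tells. Its arguments: {"type":"object","properties":{"commands":{"type":"array","items":{"type":"array","items":{"type":"number"}}},"jaw":{"type":"number"},"grip_force":{"type":"number"}},"required":["commands"]}

```bash
ls -R . | head -30; mkdir -p pics; python3 - <<'E'
from station import telemetry, optics, manip
import cv2
for n in ["scene","top","wrist"]:
    p=optics.camera_params(n); print(n,p)
    im=optics.snapshot(n); cv2.imwrite(f"pics/{n}0.png",im[:,:,::-1])
print(telemetry.sense())
E
```

```text
.:
pics

./pics:
scene {'mtx': array([[371.50446175,   0.        , 250.45560845],
       [  0.        , 371.50446175, 191.40923287],
       [  0.        ,   0.        ,   1.        ]]), 'origin': array([-0.16894866, -0.39945227,  0.93824836]), 'attitude': array([ 0.80059722, -0.45876911,  0.1831661 , -0.3391536 ])}
top {'mtx': array([[382.55199663,   0.        , 245.90352012],
       [  0.        , 382.55199663, 194.30726157],
       [  0.        ,   0.        ,   1.        ]]), 'origin': array([0.16970856, 0.01027227, 1.17484812]), 'attitude': array([ 0.73611472, -0.65388019,  0.11526085, -0.13149431])}
wrist {'mtx': array([[338.5812006 ,   0.        , 252.49969332],
       [  0.        , 338.5812006 , 191.67525468],
       [  0.        ,   0.        ,   1.        ]]), 'origin': array([0.13790581, 0.61359284, 0.37135492]), 'attitude': array([0.80778314, 0.56955319, 0.08680194, 0.12474368])}
{'t': 0.15, 'q': array([ 1.04849630e+00,  5.28240350e-01,  1.43358098e+00, -1.81639011e-05,
        1.18139335e+00, -1.78497925e-01]), 'qd': array([-2.43783238e-04, -4.05138991e-03, -3.82936839e-03,  1.73665069e-05,
        7.10919848e-04, -4.79214362e-04]), 'tau': array([ 6.16774269e-04, -4.42738795e+01, -1.78275007e+01, -1.99261153e-04,
        5.57785141e-03,  1.04726041e-05]), 'tcp_pos': array([0.21037484, 0.58796598, 0.23057455]), 'tool_rot': array([-0.40735175,  0.57867449,  0.40685765,  0.57763937]), 'force': array([-0.53543656, -0.13397646,  0.56587515]), 'ft_torque': array([-0.01058615, -0.03126026, -0.03151489]), 'finger_gap': 1.0016213189631191}
```

View pics/scene0.png

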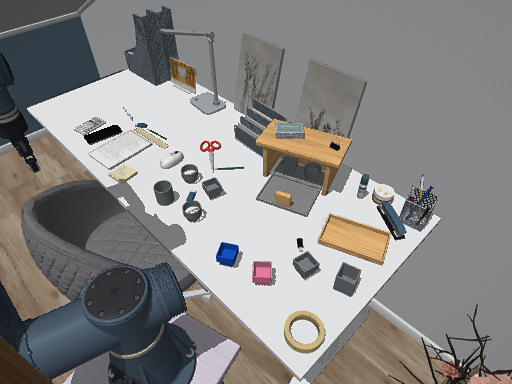

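View pics/top0.png

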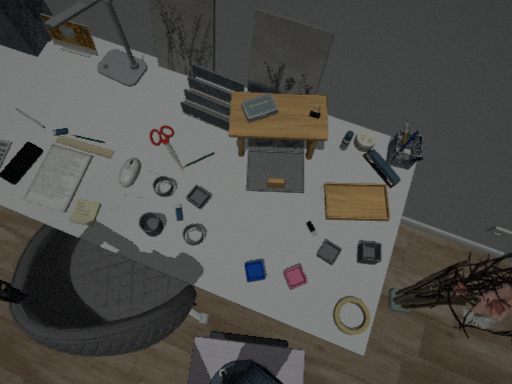

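View pics/wrist0.png

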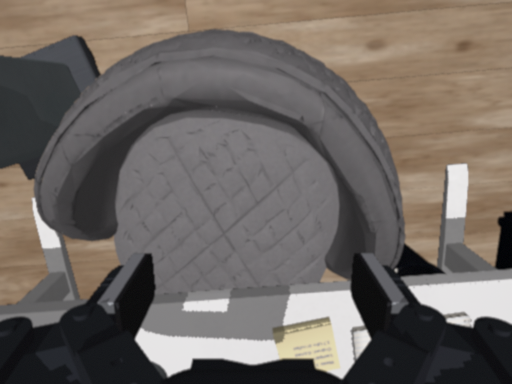

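```bash
cat > h.py <<'E'
import numpy as np, cv2
from scipy.spatial.transform import Rotation as R
from scipy.optimize import least_squares
from station import telemetry, optics, manip
def cam(n): 
    p=optics.camera_params(n); return p['mtx'],np.array(p['origin']),R.from_quat(p['attitude']).as_matrix()
def proj(c,P):
    K,o,A=c; q=(np.atleast_2d(P)-o)@A@K.T; return q[:,:2]/q[:,2:]
def unproj(c,uv,z):
    K,o,A=c; d=np.c_[np.atleast_2d(uv),np.ones(len(np.atleast_2d(uv)))]@np.linalg.inv(K).T@A.T
    return o+d*((z-o[2])/d[:,2])[:,None]
def rect(im,c,z,x0,x1,y0,y1,res=0.001):
    # image with columns: y decreasing to right; rows: x decreasing downward
    ys=np.arange(y1,y0,-res); xs=np.arange(x1,x0,-res)
    X,Y=np.meshgrid(xs,ys,indexing='ij')
    uv=proj(c,np.c_[X.ravel(),Y.ravel(),np.full(X.size,z)]).astype(np.float32)
    return cv2.remap(im,uv[:,0].reshape(X.shape),uv[:,1].reshape(X.shape),cv2.INTER_CUBIC)
def snap(n,f=None):
    c=cam(n); im=np.ascontiguousarray(optics.snapshot(n)[:,:,::-1])
    if f: cv2.imwrite(f"pics/{f}.png",im)
    return im,c
def st():
    s=telemetry.sense(); M=R.from_quat(s['tool_rot']).as_matrix()
    z=M[:,2]; return s,M,np.degrees(np.arctan2(z[1],z[0]))
def go(target,zang=None):
    """target world TCP; zang = desired world angle (deg) of tool z axis; prints tool-axis shift and turn"""
    s,M,a=st(); d=M.T@(np.array(target)-s['tcp_pos']); 
    turn=0
    if zang is not None:
        # positive turn about tool x (down) decreases world yaw
        turn=-((zang-a+90)%180-90)
    print('tcp',s['tcp_pos'].round(4),'zang',round(a,2),'shift',d.round(4),'turn',round(float(np.radians(turn)),4),'gap',round(s['finger_gap'],3),'F',s['force'].round(1),'q6',s['q'][5].round(2),'t',round(s['t'],2))
E
python3 - <<'E'
from h import *
for n in ['top','scene']:
    im=cv2.imread(f'pics/{n}0.png'); c=cam(n)
    r=rect(im,c,0.05,0.2,0.95,-0.6,0.6,0.0015)
    for v in np.arange(-0.6,0.61,0.1):
        j=int((0.6-v)/0.0015); cv2.line(r,(j,0),(j,r.shape[0]),(0,255,255) if abs(v)<.01 else (90,90,255),1)
    for v in np.arange(0.2,0.96,0.1):
        j=int((0.95-v)/0.0015); cv2.line(r,(0,j),(r.shape[1],j),(90,90,255),1)
    cv2.imwrite(f'pics/rect_{n}.png',r)
    print(r.shape)
s,M,a=st(); print(M.round(3),a)
c=cam('top')
print(unproj(c,[[0,0]],0))
E
```

```text
(500, 800, 3)
(500, 800, 3)
[[-0.001 -0.941  0.337]
 [-0.001  0.337  0.941]
 [-1.     0.    -0.002]] 70.30199869637316
[[1.30860729 1.14608294 0.        ]]
```

View pics/rect_top.png

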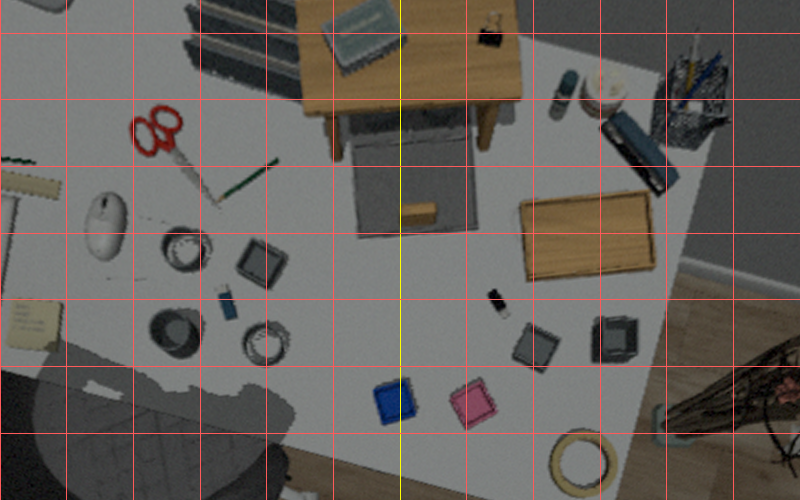

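View pics/rect_scene.png

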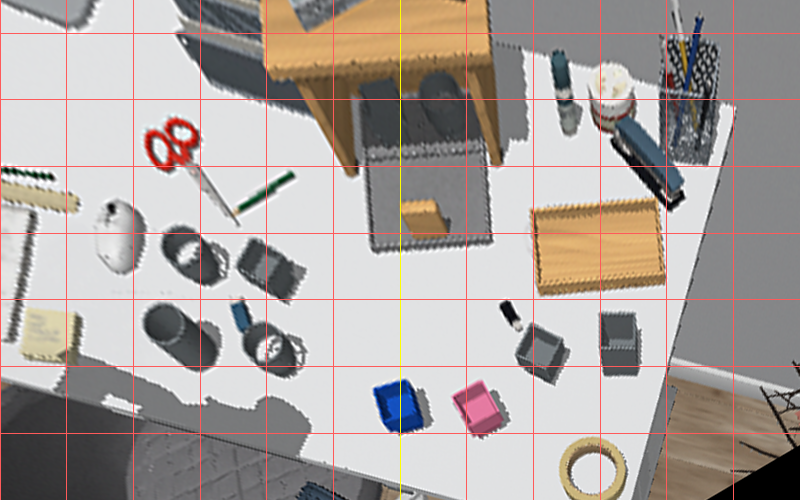

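```bash
python3 - <<'E'
from h import *
im=cv2.imread('pics/top0.png'); 
a=im[85:205,220:340]; cv2.imwrite('pics/ct.png',cv2.resize(a,None,fx=5,fy=5,interpolation=cv2.INTER_CUBIC))
im=cv2.imread('pics/scene0.png'); 
a=im[115:225,245:365]; cv2.imwrite('pics/cs.png',cv2.resize(a,None,fx=5,fy=5,interpolation=cv2.INTER_CUBIC))
E
```

```text
(no output)
```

View pics/ct.png

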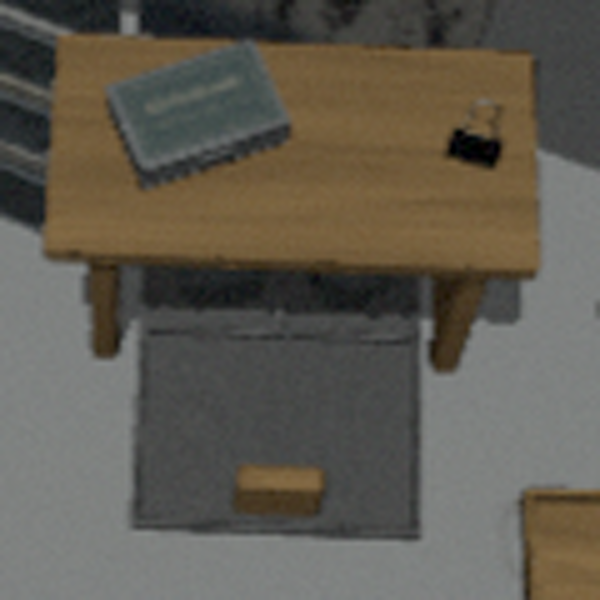

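View pics/cs.png

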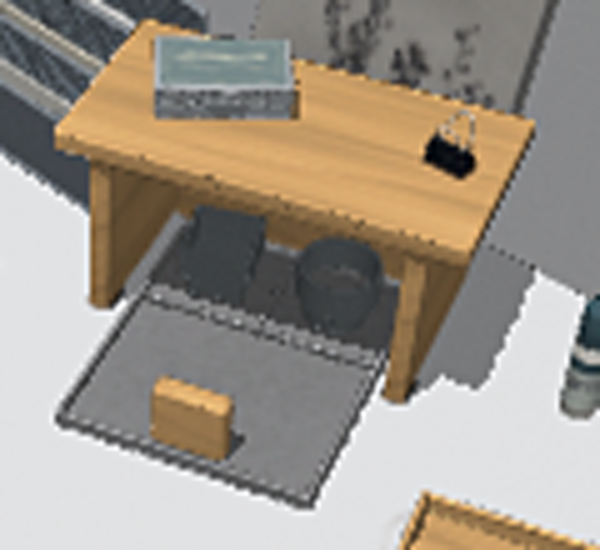

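```bash
cat > riser.py <<'E'
from h import *
ct=lambda L:np.array(L,float)/5-0.4+[220,85]
cs=lambda L:np.array(L,float)/5-0.4+[245,115]
T=cam('top');S=cam('scene')
def fit(mod,obs):  # obs: list (cam, modelpoint, pix); pose x,y,yaw
    def res(p):
        c,s=np.cos(p[2]),np.sin(p[2]); r=[]
        for cm,m,uv in obs:
            w=[p[0]+c*m[0]-s*m[1],p[1]+s*m[0]+c*m[1],m[2]]
            r+=list(proj(cm,w)[0]-uv)
        return r
    o=least_squares(res,mod,loss='soft_l1'); return o.x,np.array(res(o.x)).reshape(-1,2).round(2)
E
python3 - <<'E'
from riser import *
obs=[(T,m,u) for m,u in zip([(.156,.15,.158),(.156,-.15,.158),(0,-.15,.158),(0,.15,.158)],ct([(57,37),(534,55),(540,268),(45,252)]))]
obs+=[(S,m,u) for m,u in zip([(.156,.15,.158),(.156,-.15,.158),(0,-.15,.158),(0,.15,.158)],cs([(148,19),(535,125),(470,252),(58,133)]))]
p,r=fit([.7,0,0],obs); print('riser',p,np.degrees(p[2]),r.tolist())
h=[(.009,.028,.055),(.009,-.028,.055),(-.009,-.028,.055),(-.009,.028,.055)]
obs=[(T,m,u) for m,u in zip(h,ct([(238,465),(325,466),(325,488),(238,488)]))]+[(S,m,u) for m,u in zip(h,cs([(165,376),(236,396),(226,406),(153,386)]))]
p2,r=fit([.62,0,0],obs); print('handle',p2,np.degrees(p2[2]),r.tolist())
c,s=np.cos(p[2]),np.sin(p[2]); d=p2[:2]-p[:2]; print('handle in riser',c*d[0]+s*d[1],-s*d[0]+c*d[1])
E
```

```text
riser [ 0.73238064 -0.01779089  0.07366325] 4.2205930549857715 [[0.23, -0.78], [0.57, -0.87], [0.83, 0.83], [-0.39, 0.14], [-1.39, -0.24], [0.47, -0.79], [0.05, 0.43], [-1.84, -0.05]]
handle [ 0.63770291 -0.02765413  0.10111329] 5.7933647394548995 [[0.07, -0.78], [0.34, -0.71], [0.44, 0.16], [0.08, -0.11], [-1.27, -0.68], [0.04, 0.06], [0.13, 1.57], [-0.89, 0.73]]
handle in riser -0.09514687872861431 -0.002868523431143682
```

```bash
python3 - <<'E'
from riser import *
m=[(-.115,.095,.012),(-.115,-.095,.012)]
obs=[(T,a,u) for a,u in zip(m,ct([(133,526),(420,536)]))]+[(S,a,u) for a,u in zip(m,cs([(57,415),(312,497)]))]
h=[(.009-.095,.028,.055),(.009-.095,-.028,.055),(-.009-.095,-.028,.055),(-.009-.095,.028,.055)]
obs+=[(T,m,u) for m,u in zip(h,ct([(238,465),(325,466),(325,488),(238,488)]))]+[(S,m,u) for m,u in zip(h,cs([(165,376),(236,396),(226,406),(153,386)]))]
p2,r=fit([.72,0,0],obs); print('tray',p2,np.degrees(p2[2]),r.tolist())
p=[0.73238,-0.01779,0.0737]
c,s=np.cos(p[2]),np.sin(p[2]); d=p2[:2]-p[:2]; print('in riser',c*d[0]+s*d[1],-s*d[0]+c*d[1])
E
```

```text
tray [ 0.73230407 -0.01926022  0.08967532] 5.138017328638936 [[-0.22, -0.25], [0.88, -0.71], [-0.94, -0.0], [-0.2, 0.65], [0.13, -0.86], [0.41, -0.61], [0.44, 0.26], [0.08, -0.2], [-1.18, -0.72], [0.06, 0.15], [0.09, 1.64], [-0.86, 0.68]]
in riser -0.0001839848830818503 -0.0014606403387024073
```

```bash
python3 -c "
from h import *
go([0.637,-0.028,0.2],4.5)"
```

```text
tcp [0.2104 0.588  0.2306] zang 70.3 shift [ 0.0311 -0.6093 -0.4361] turn 1.1485 gap 1.002 F [-0.5 -0.1  0.6] q6 -0.18 t 0.15
```

>>> step_arm(commands=[[0.01,-0.61,-0.436,1.15],[0.01,-0.61,-0.436,1.15],[0.01,-0.61,-0.436,1.15],[0.01,-0.61,-0.436,1.15],[0.01,-0.61,-0.436,1.15],[0.01,-0.61,-0.436,1.15],[0.01,-0.61,-0.436,1.15],[0.01,-0.61,-0.436,1.15]])

```text
t: 0.82
tcp_pos: [0.401, 0.3126, 0.2267]
tool_rot: [-0.078, 0.703, 0.078, 0.702]
force: [1.0, 0.4, 0.1]
finger_gap: 1.003
```

```bash
python3 -c "
from h import *
go([0.637,-0.028,0.2],4.5)"
```

```text
tcp [0.401  0.3126 0.2267] zang 12.67 shift [ 0.0269 -0.384   0.1556] turn 0.1425 gap 1.003 F [1.  0.4 0.1] q6 0.22 t 0.82
```

>>> step_arm(commands=[[0.02,-0.384,0.156,0.142],[0.02,-0.384,0.156,0.142],[0.02,-0.384,0.156,0.142],[0.02,-0.384,0.156,0.142],[0.02,-0.384,0.156,0.142],[0.02,-0.384,0.156,0.142],[0.02,-0.384,0.156,0.142],[0.02,-0.384,0.156,0.142]])

```text
t: 1.48
tcp_pos: [0.5906, 0.0387, 0.2106]
tool_rot: [-0.028, 0.707, 0.027, 0.706]
force: [1.1, 0.8, -0.1]
finger_gap: 0.999
```

>>> step_arm(commands=[[0.008,-0.07,0.025,0],[0.008,-0.07,0.025,0],[0.008,-0.07,0.025,0],[0.008,-0.07,0.025,0]])

```text
t: 1.82
tcp_pos: [0.6212, -0.0312, 0.2017]
tool_rot: [-0.027, 0.708, 0.026, 0.706]
force: [-0.3, -0.3, -0.2]
finger_gap: 1.0
```

```bash
python3 -c "
from h import *
go([0.637,-0.028,0.2],4.5)
im,c=snap('wrist','w1')
print(proj(c,[0.637,-0.028,0.055]))"
```

```text
tcp [ 0.6212 -0.0312  0.2017] zang 4.29 shift [0.0016 0.002  0.016 ] turn -0.0037 gap 1.0 F [-0.3 -0.3 -0.2] q6 -0.3 t 1.82
[[271.27899046 174.02247364]]
```

View pics/w1.png

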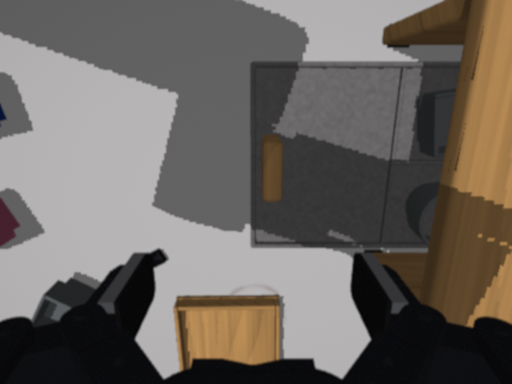

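```bash
python3 -c "
from h import *
c=cam('wrist')
print(unproj(c,[[272.5,135],[272.5,201],[263,168],[282,168]],.055))
print(unproj(c,[[251,63],[251,245]],.012))
go([0.637,-0.024,0.024],4.3)"
```

```text
[[ 0.63392404  0.00772048  0.055     ]
 [ 0.63956033 -0.05108294  0.055     ]
 [ 0.62840289 -0.02144795  0.055     ]
 [ 0.64491127 -0.02015078  0.055     ]]
[[ 0.61094569  0.06568162  0.012     ]
 [ 0.62498075 -0.11740764  0.012     ]]
tcp [ 0.6204 -0.0295  0.2019] zang 4.4 shift [0.1778 0.0042 0.0176] turn 0.0018 gap 0.999 F [-1.1  0.3  0.2] q6 -0.3 t 1.87
```

>>> step_arm(commands=[[0.03,0.006,0.017,0],[0.06,0.006,0.017,0],[0.09,0.006,0.017,0],[0.12,0.006,0.017,0],[0.15,0.006,0.017,0],[0.17,0.006,0.017,0],[0.177,0.006,0.017,0],[0.177,0.006,0.017,0]])

```text
t: 2.53
tcp_pos: [0.6342, -0.0203, 0.023]
tool_rot: [-0.027, 0.709, 0.028, 0.704]
force: [0.3, -0.3, 0.4]
finger_gap: 1.002
```

>>> step_arm(commands=[[0,0,0,0],[0,0,0,0],[0,0,0,0],[0,0,0,0],[0,0,0,0],[0,0,0,0],[0,0,0,0],[0,0,0,0]], jaw=0, grip_force=50)

```text
t: 3.2
tcp_pos: [0.6369, -0.0207, 0.0246]
tool_rot: [-0.027, 0.707, 0.028, 0.706]
force: [4.1, 0.9, 6.0]
finger_gap: 0.207
```

```bash
python3 -c "
from h import *
s,M,a=st();t=s['tcp_pos']-0.150*np.array([np.cos(np.radians(4.2)),np.sin(np.radians(4.2)),0])
go(t,4.2)"
```

```text
tcp [ 0.6369 -0.0207  0.0246] zang 4.48 shift [ 0.0003  0.0007 -0.15  ] turn 0.0048 gap 0.207 F [4.1 0.9 6. ] q6 -0.29 t 3.2
```

>>> step_arm(commands=[[0,0,-0.006,0],[0,0,-0.013,0],[0,0,-0.02,0],[0,0,-0.028,0],[0,0,-0.036,0],[0,0,-0.044,0],[0,0,-0.052,0],[0,0,-0.06,0]])

```text
t: 3.87
tcp_pos: [0.5786, -0.0258, 0.0246]
tool_rot: [-0.028, 0.706, 0.027, 0.707]
force: [6.4, 0.4, -3.1]
finger_gap: 0.202
```

>>> step_arm(commands=[[0,0,-0.008,0],[0,0,-0.016,0],[0,0,-0.024,0],[0,0,-0.032,0],[0,0,-0.04,0],[0,0,-0.048,0],[0,0,-0.056,0],[0,0,-0.064,0]])

```text
t: 4.53
tcp_pos: [0.5167, -0.0315, 0.0246]
tool_rot: [-0.028, 0.705, 0.027, 0.709]
force: [8.9, 1.0, -1.5]
finger_gap: 0.199
```

```bash
python3 -c "
from h import *
t=np.array([.6369,-.0207,.0246])-0.150*np.array([np.cos(np.radians(4.2)),np.sin(np.radians(4.2)),0])
go(t,4.2); snap('scene','s1')"
```

```text
tcp [ 0.5167 -0.0315  0.0246] zang 4.48 shift [-0.0002  0.0021 -0.0293] turn 0.0049 gap 0.199 F [ 8.9  1.  -1.5] q6 -0.36 t 4.53
```

View pics/s1.png

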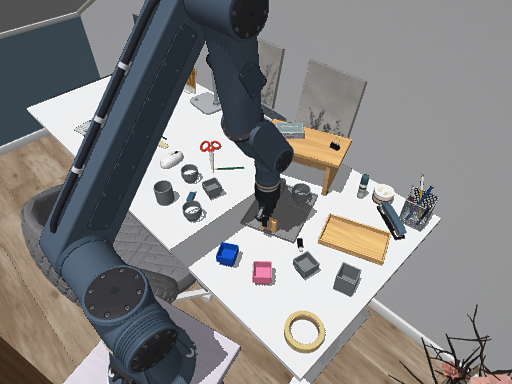

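The tray is sliding out level; its round pot shows at (301,192). I'll finish the pull, release and go up.

>>> step_arm(commands=[[0,0,-0.007,0],[0,0,-0.014,0],[0,0.001,-0.02,0],[0,0.001,-0.025,0],[0,0.001,-0.029,0],[0,0.001,-0.03,0],[0,0.001,-0.03,0]])

```text
t: 5.17
tcp_pos: [0.4859, -0.0333, 0.0245]
tool_rot: [-0.028, 0.705, 0.027, 0.708]
force: [5.6, -0.0, 0.1]
finger_gap: 0.199
```

>>> step_arm(commands=[[0,0,0,0],[0,0,0,0],[0,0,0,0],[-0.01,0,0,0],[-0.04,0,0,0],[-0.08,0,0,0],[-0.12,0,0,0],[-0.16,0,0,0]], jaw=0.06)

```text
t: 5.83
tcp_pos: [0.4835, -0.0326, 0.1864]
tool_rot: [-0.028, 0.706, 0.027, 0.708]
force: [0.9, 0.6, -0.9]
finger_gap: 0.706
```

>>> step_arm(commands=[[-0.03,0,0.03,0],[-0.05,0,0.04,0],[-0.05,0,0.06,0],[-0.05,0,0.06,0]], jaw=0.085)

```text
t: 6.17
tcp_pos: [0.5471, -0.0282, 0.2397]
tool_rot: [-0.029, 0.703, 0.026, 0.711]
force: [0.6, -0.7, -0.1]
finger_gap: 0.997
```

```bash
python3 -c "
from h import *
snap('top','t2');snap('scene','s2');snap('wrist','w2'); go([.54,0,.2],4.2)"
```

```text
tcp [ 0.5413 -0.0274  0.236 ] zang 4.48 shift [0.036  0.0274 0.0009] turn 0.0049 gap 0.995 F [-0.9  0.5 -0.3] q6 -0.33 t 6.32
```

View pics/w2.png

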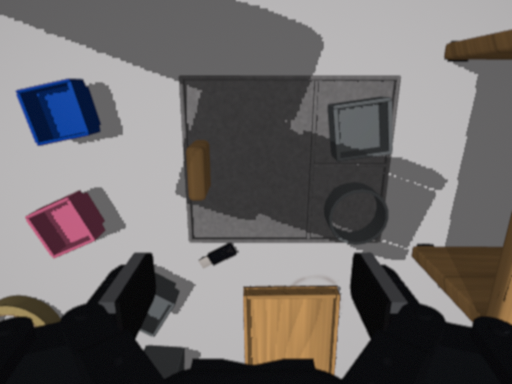

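View pics/t2.png

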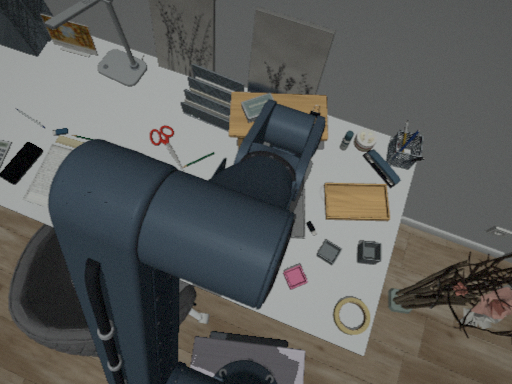

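```bash
cat > fit.py <<'E'
from h import *
from scipy.optimize import minimize
def outline(shape,w,n=120):
    if shape=='round':
        t=np.linspace(0,2*np.pi,n,endpoint=False); return np.c_[np.cos(t),np.sin(t)]*w/2
    t=np.linspace(-.46,.46,n//4)*w; h=np.full_like(t,w/2)
    return np.r_[np.c_[t,h],np.c_[t,-h],np.c_[h,t],np.c_[-h,t]]
def grads(im,s=1.0):
    g=cv2.GaussianBlur(cv2.cvtColor(im,cv2.COLOR_BGR2GRAY).astype(np.float32),(0,0),s)
    return cv2.Sobel(g,cv2.CV_32F,1,0,ksize=3),cv2.Sobel(g,cv2.CV_32F,0,1,ksize=3)
DIM={'round':(.062,.055),'square':(.054,.047)}
def model_pts(shape,x,y,yaw,ztop,w):
    o=outline(shape,w); c,s=np.cos(yaw),np.sin(yaw)
    return np.c_[x+c*o[:,0]-s*o[:,1],y+s*o[:,0]+c*o[:,1],np.full(len(o),ztop)]
def score(p,shape,ztop,views,zbot=None):
    tot=0
    for gx,gy,c in views:
        for w in DIM[shape]:
            P=model_pts(shape,p[0],p[1],p[2],ztop,w); uv=proj(c,P).astype(np.float32)
            ctr=np.array([p[0],p[1],ztop]); 
            # outward normal in image approximated by scaling outline
            uv2=proj(c,P+(P-ctr)*0.05); n=uv2-uv; 
            if shape=='square':
                pass
            n/=np.linalg.norm(n,axis=1,keepdims=True)+1e-9
            a=cv2.remap(gx,uv[:,0].copy(),uv[:,1].copy(),cv2.INTER_LINEAR)[:,0]; b=cv2.remap(gy,uv[:,0].copy(),uv[:,1].copy(),cv2.INTER_LINEAR)[:,0]
            g=np.abs(a*n[:,0]+b*n[:,1]); tot+=np.minimum(g,80).mean()
    return tot
def fitpot(shape,x0,y0,ztop,views,yaw0=None,rad=.012):
    best=None; yaws=[0] if shape=='round' else (np.radians(np.arange(0,90,5)) if yaw0 is None else yaw0+np.radians(np.arange(-12,13,4)))
    for dx in np.arange(-rad,rad+1e-9,.003):
        for dy in np.arange(-rad,rad+1e-9,.003):
            for yw in yaws:
                v=score([x0+dx,y0+dy,yw],shape,ztop,views)
                if best is None or v>best[0]: best=(v,[x0+dx,y0+dy,yw])
    p0=np.array(best[1]); sc=np.array([.002,.002,.05 if shape=='square' else 0])
    f=lambda u:-score(p0+u*sc,shape,ztop,views)
    o=minimize(f,np.zeros(3),method='Nelder-Mead',options=dict(initial_simplex=np.r_[[np.zeros(3)],np.eye(3)]))
    return p0+o.x*sc,-o.fun
def overlay(im,c,shape,p,ztop,col=(0,0,255)):
    for w in DIM[shape]:
        for u in proj(c,model_pts(shape,*p,ztop,w)): cv2.circle(im,tuple(int(round(v)) for v in u),0,col,-1)
E
python3 - <<'E'
from fit import *
im=cv2.imread('pics/w2.png'); c=cam('wrist'); v=[(*grads(im),c)]
for sh,px in [('square',(361,128)),('round',(357,213))]:
    x=unproj(c,[px],.055)[0]; p,s=fitpot(sh,x[0],x[1],.055,v); print(sh,x.round(4),p.round(4),np.degrees(p[2]).round(1),s); overlay(im,c,sh,p,.055)
cv2.imwrite('pics/o2.png',cv2.resize(im[60:260,170:420],None,fx=3,fy=3,interpolation=cv2.INTER_NEAREST))
print(unproj(c,[[182,77],[190,241],[399,77]],.012))
E
```

```text
square [0.6399 0.0183 0.055 ] [0.6422 0.0183 0.1771] 10.1 91.90413630001838
round [ 0.6508 -0.0667  0.055 ] [ 0.6534 -0.0719  0.    ] 0.0 86.83427310094339
[[ 0.46270304  0.05077033  0.012     ]
 [ 0.47522248 -0.13280334  0.012     ]
 [ 0.68356265  0.06829811  0.012     ]]
```

View pics/o2.png

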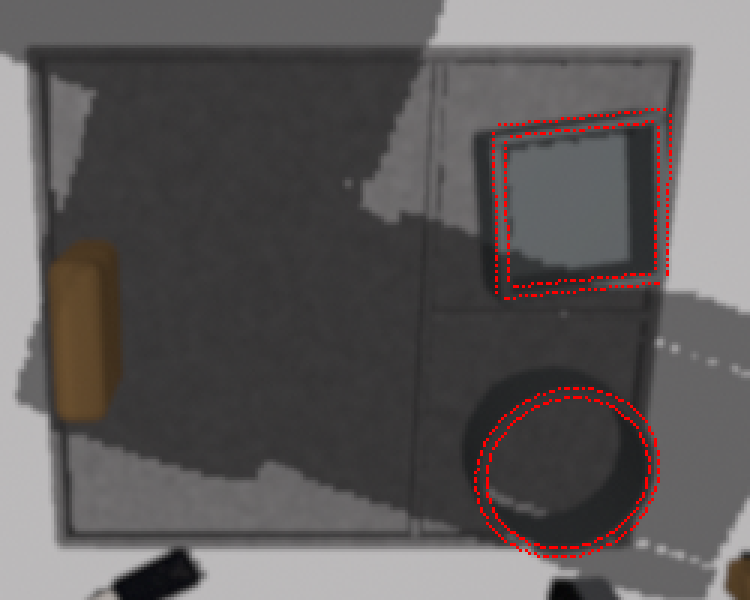

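>>> step_arm(commands=[[0,0,0.035,0],[0,0,0.075,0],[0,0,0.1,0],[0,0,0.1,0],[0,0,0.1,0],[0,0,0.1,0]])

```text
t: 6.82
tcp_pos: [0.6385, -0.0194, 0.2344]
tool_rot: [-0.027, 0.709, 0.028, 0.705]
force: [0.1, 0.3, 0.3]
finger_gap: 0.997
```

```bash
cat > bases.py <<'E'
from fit import *
import sys
f=sys.argv[1]; zt=float(sys.argv[2]) if len(sys.argv)>2 else .055
go([.645,-.03,.24],4.2)
im,c=snap('wrist',f); v=[(*grads(im),c)]
for sh,x in [('square',(.642,.018)),('round',(.653,-.072))]:
    p,s=fitpot(sh,*x,zt,v); print(sh,p.round(4),np.degrees(p[2]).round(1),s); overlay(im,c,sh,p,zt)
cv2.imwrite('pics/o_'+f+'.png',cv2.resize(im[0:300,100:400],None,fx=2,fy=2,interpolation=cv2.INTER_NEAREST))
E
python3 bases.py w3
```

```text
tcp [ 0.6385 -0.0194  0.2344] zang 4.48 shift [-0.0056 -0.0111  0.0056] turn 0.0049 gap 0.997 F [0.1 0.3 0.3] q6 -0.28 t 6.82
square [0.6445 0.0169 0.2335] 13.4 72.38518135874526
round [ 0.655  -0.0727  0.    ] 0.0 83.98509505402535
```

View pics/o_w3.png

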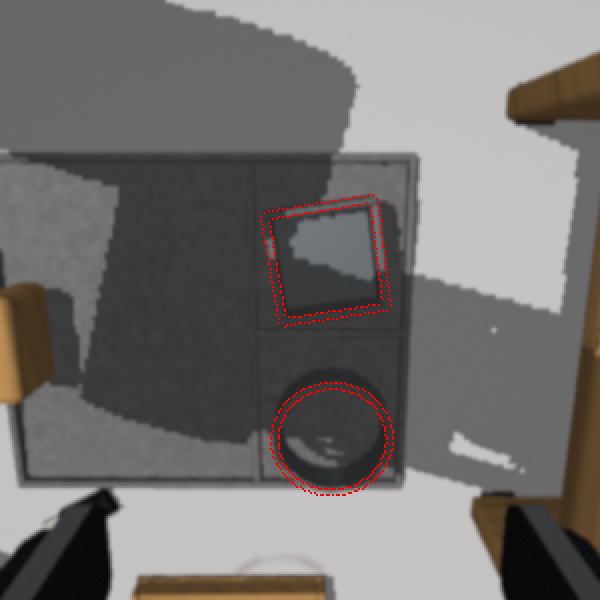

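```bash
python3 - <<'E'
from fit import *
views=[];ims={}
for n in ['top','scene']:
    im=cv2.imread(f'pics/{n}0.png'); c=cam(n); ims[n]=(im,c); views.append((*grads(im,.8),c))
L=[('round',(.579,.322),.05),('round',(.436,.20),.05),('round',(.45,.335),.066),('square',(.556,.206),.05),('square',(.43,-.203),.05),('square',(.44,-.325),.066)]
for sh,x,z in L:
    p,s=fitpot(sh,*x,z,views,rad=.018); print(sh,z,p.round(4),np.degrees(p[2]).round(1),round(s,1))
    for n in ims: overlay(*ims[n],sh,p,z)
a=cv2.resize(ims['top'][0][170:280,140:395],None,fx=3,fy=3,interpolation=cv2.INTER_NEAREST)
b=cv2.resize(ims['scene'][0][150:300,145:365],None,fx=3,fy=3,interpolation=cv2.INTER_NEAREST)
cv2.imwrite('pics/oa.png',a);cv2.imwrite('pics/ob.png',b)
E
```

```text
round 0.05 [0.5789 0.3323 0.    ] 0.0 303.0
round 0.05 [0.4332 0.2101 0.    ] 0.0 285.0
round 0.066 [0.4537 0.3388 0.    ] 0.0 282.6
square 0.05 [0.5573 0.2134 1.0324] 59.2 289.4
square 0.05 [ 0.4312 -0.2065  1.0894] 62.4 272.0
square 0.066 [ 0.4409 -0.3243  0.0152] 0.9 281.1
```

View pics/oa.png

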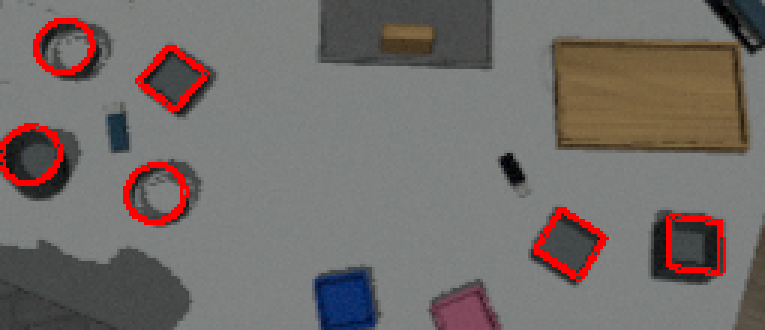

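View pics/ob.png

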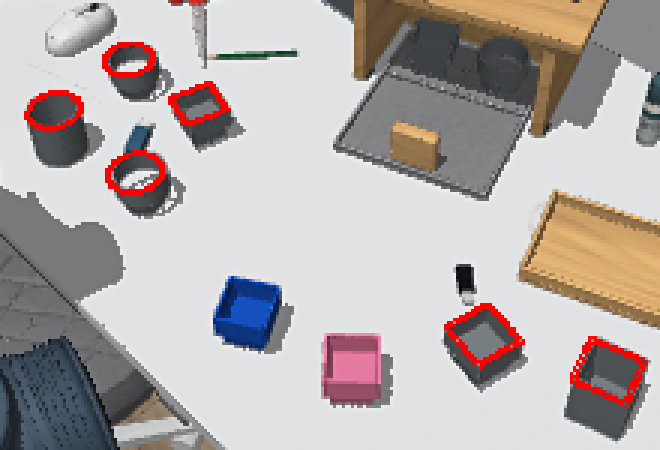

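```bash
python3 -c "
from h import *
go([.431,-.2065,.2],-27.6)"
```

```text
tcp [ 0.6385 -0.0194  0.2349] zang 4.47 shift [ 0.0358 -0.1704 -0.2213] turn 0.5597 gap 0.993 F [0.4 0.7 0.2] q6 -0.28 t 6.87
```

>>> step_arm(commands=[[0.03,-0.17,-0.221,0.56],[0.03,-0.17,-0.221,0.56],[0.03,-0.17,-0.221,0.56],[0.03,-0.17,-0.221,0.56],[0.03,-0.17,-0.221,0.56],[0.03,-0.17,-0.221,0.56],[0.03,-0.17,-0.221,0.56],[0.03,-0.17,-0.221,0.56]])

```text
t: 7.53
tcp_pos: [0.4254, -0.2076, 0.2053]
tool_rot: [0.17, 0.69, -0.171, 0.683]
force: [-0.8, -0.2, 0.2]
finger_gap: 0.991
```

```bash
cat > pick.py <<'E'
from fit import *
import sys
# pick.py name shape x y ztop yawdeg  zang tcpz
f,sh=sys.argv[1:3]; x,y,zt,yw=map(float,sys.argv[3:7]); za=sys.argv[7] if len(sys.argv)>7 else None; tz=float(sys.argv[8]) if len(sys.argv)>8 else .012
im,c=snap('wrist',f); v=[(*grads(im),c)]
p,s=fitpot(sh,x,y,zt,v,yaw0=np.radians(yw)); a=np.degrees(p[2]); print(sh,p.round(4),a.round(1),'score',round(s,1))
u=proj(c,[p[0],p[1],zt])[0]; print('px',u.round(0))
overlay(im,c,sh,p,zt); x0=int(np.clip(u[0]-120,0,272)); y0=int(np.clip(u[1]-100,0,184))
cv2.imwrite('pics/o_'+f+'.png',cv2.resize(im[y0:y0+200,x0:x0+240],None,fx=2,fy=2,interpolation=cv2.INTER_NEAREST))
go([p[0],p[1],tz],(float(za) if za and za!='-' else a))
E
python3 pick.py p1 square .431 -.2065 .05 62.4
```

```text
square [ 0.431  -0.2076  1.1147] 63.9 score 129.9
px [259. 170.]
tcp [ 0.4277 -0.2067  0.2057] zang -27.93 shift [0.1937 0.0011 0.0048] turn 1.5394 gap 0.999 F [ 0.  -0.  -0.1] q6 -0.19 t 7.58
```

View pics/o_p1.png

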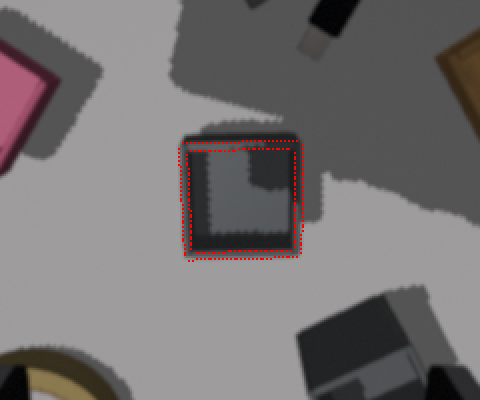

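>>> step_arm(commands=[[0.04,0.001,0.004,0],[0.08,0.001,0.004,0],[0.12,0.001,0.004,0],[0.15,0.001,0.004,0],[0.175,0.001,0.004,0],[0.19,0.001,0.004,0],[0.193,0.001,0.004,0],[0.193,0.001,0.004,0]])

```text
t: 8.25
tcp_pos: [0.43, -0.2062, 0.0121]
tool_rot: [0.171, 0.69, -0.17, 0.683]
force: [0.6, 0.1, 0.4]
finger_gap: 0.996
```

>>> step_arm(commands=[[0,0,0,0],[0,0,0,0],[0,0,0,0],[0,0,0,0],[0,0,0,0],[0,0,0,0]], jaw=0.03, grip_force=30)

```text
t: 8.75
tcp_pos: [0.4309, -0.2065, 0.0136]
tool_rot: [0.17, 0.689, -0.17, 0.684]
force: [0.2, 1.2, 6.7]
finger_gap: 0.631
```

>>> step_arm(commands=[[-0.04,0,0,0],[-0.08,0,0,0],[-0.12,0,0,0],[-0.15,0,0,0],[-0.15,0,0,0]])

```text
t: 9.17
tcp_pos: [0.435, -0.2091, 0.1696]
tool_rot: [0.168, 0.684, -0.172, 0.688]
force: [0.4, -0.9, 0.5]
finger_gap: 0.627
```

```bash
python3 -c "
from h import *
snap('scene','s3'); snap('wrist','w4'); go([.6445,.017,.17],12)"
```

```text
tcp [ 0.4324 -0.2072  0.1653] zang -27.89 shift [-0.0057  0.2973  0.0826] turn -0.6961 gap 0.627 F [ 0.6  0.1 -1.1] q6 -0.19 t 9.27
```

View pics/w4.png

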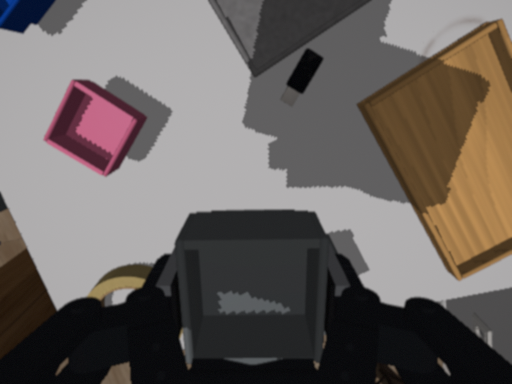

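View pics/s3.png

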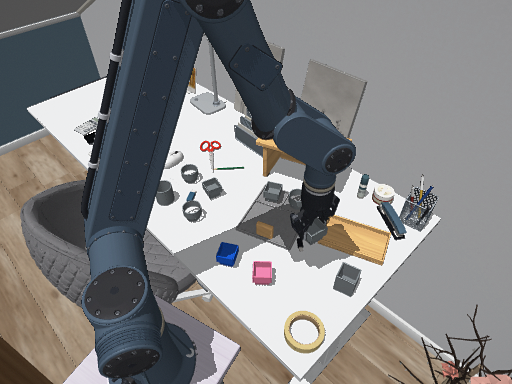

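```bash
python3 -c "
from h import *
go([.663,-.071,.19],12)"
```

```text
tcp [ 0.4324 -0.2072  0.1653] zang -27.89 shift [-0.0256  0.2282  0.1401] turn -0.6961 gap 0.627 F [ 0.6  0.1 -1.1] q6 -0.19 t 9.27
```

>>> step_arm(commands=[[-0.026,0.228,0.14,-0.696],[-0.026,0.228,0.14,-0.696],[-0.026,0.228,0.14,-0.696],[-0.026,0.228,0.14,-0.696],[-0.026,0.228,0.14,-0.696],[-0.026,0.228,0.14,-0.696],[-0.026,0.228,0.14,-0.696],[-0.026,0.228,0.14,-0.696]])

```text
t: 9.93
tcp_pos: [0.6659, -0.0681, 0.1883]
tool_rot: [-0.075, 0.704, 0.075, 0.702]
force: [-0.1, -0.3, -1.2]
finger_gap: 0.631
```

```bash
python3 pick.py b1 square .6445 .017 .055 12 - .17
```

```text
square [0.6482 0.0135 0.216 ] 12.4 score 78.0
px [253.  75.]
tcp [ 0.6632 -0.0694  0.1878] zang 12.15 shift [0.0179 0.0842 0.0029] turn -0.0039 gap 0.624 F [-0.6 -0.5 -1.6] q6 -0.48 t 9.98
```

View pics/o_b1.png

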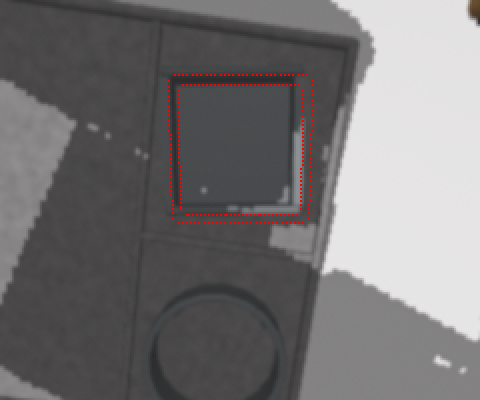

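```bash
cat > zoom.py <<'E'
from fit import *
import sys
f=sys.argv[1]; sh=sys.argv[2]; p=[float(v) for v in sys.argv[3:6]]; p[2]=np.radians(p[2]); zt=float(sys.argv[6])
im,c=snap('wrist',f); u=proj(c,[p[0],p[1],zt])[0]
x0=int(np.clip(u[0]-65,0,382)); y0=int(np.clip(u[1]-50,0,284)); w=im[y0:y0+100,x0:x0+130].astype(float)
w=np.clip((w/255)**.5*255*1.1,0,255).astype(np.uint8); b=cv2.resize(w,None,fx=6,fy=6,interpolation=cv2.INTER_CUBIC)
for wd in DIM[sh]:
    for q in proj(c,model_pts(sh,*p,zt,wd)): cv2.circle(b,tuple(int(round(v)) for v in (q-[x0,y0])*6+2.5),1,(0,0,255),-1)
cv2.imwrite('pics/z_'+f+'.png',b)
E
python3 zoom.py b2 square .6455 .0155 12.2 .055
```

```text
(no output)
```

View pics/z_b2.png

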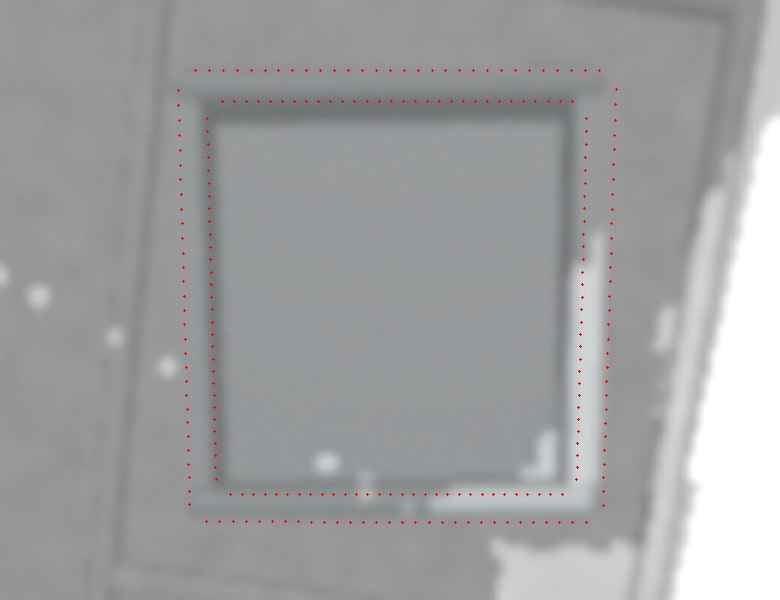

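```bash
python3 -c "
from h import *
go([.6446,.0165,.085],12.2)"
```

```text
tcp [ 0.6615 -0.0703  0.1877] zang 12.07 shift [0.1028 0.0882 0.0025] turn -0.0022 gap 0.63 F [-0.9 -0.4 -0.9] q6 -0.48 t 10.03
```

>>> step_arm(commands=[[0.01,0.04,0.0025,0],[0.02,0.075,0.0025,0],[0.03,0.088,0.0025,0],[0.05,0.088,0.0025,0],[0.075,0.088,0.0025,0],[0.1,0.088,0.0025,0],[0.103,0.088,0.0025,0],[0.103,0.088,0.0025,0]])

```text
t: 10.7
tcp_pos: [0.6416, 0.0155, 0.0824]
tool_rot: [-0.073, 0.709, 0.075, 0.698]
force: [0.4, 0.1, -1.4]
finger_gap: 0.632
```

```bash
python3 -c "
from h import *
go([.6446,.0165,.047],12.2); snap('wrist','w5')"
```

```text
tcp [0.6416 0.0155 0.0824] zang 12.0 shift [0.0353 0.0002 0.0037] turn -0.0035 gap 0.632 F [ 0.4  0.1 -1.4] q6 -0.36 t 10.7
```

View pics/w5.png

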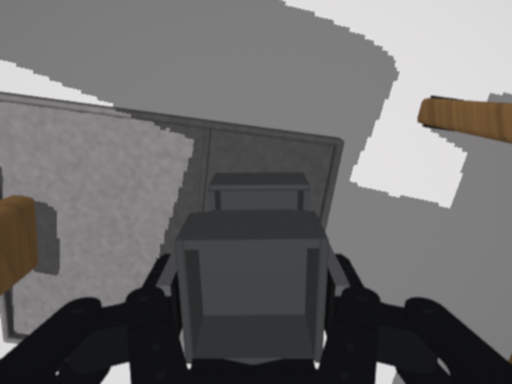

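>>> step_arm(commands=[[0.003,0,0.003,0],[0.008,0,0.003,0],[0.014,0,0.003,0],[0.02,0,0.003,0],[0.026,0,0.003,0],[0.026,0,0.003,0]])

```text
t: 11.25
tcp_pos: [0.6449, 0.0162, 0.0566]
tool_rot: [-0.073, 0.708, 0.075, 0.698]
force: [-0.4, -0.9, -1.6]
finger_gap: 0.63
```

```bash
python3 -c "
from h import *
go([.6446,.0165,.047],12.2)"
```

```text
tcp [0.6449 0.0162 0.0566] zang 12.0 shift [ 0.0096  0.0003 -0.0001] turn -0.0035 gap 0.63 F [-0.4 -0.9 -1.6] q6 -0.36 t 11.25
```

>>> step_arm(commands=[[0.003,0,0,0],[0.006,0,0,0],[0.0085,0,0,0],[0.01,0,0,0],[0.01,0,0,0]])

```text
t: 11.67
tcp_pos: [0.6448, 0.0162, 0.0468]
tool_rot: [-0.073, 0.708, 0.075, 0.698]
force: [-1.2, -0.1, 0.4]
finger_gap: 0.622
```

```bash
python3 -c "
from h import *
go([.6446,.0165,.047],12.2)"
```

```text
tcp [0.6448 0.0162 0.0468] zang 12.01 shift [-0.0002  0.0003 -0.0002] turn -0.0034 gap 0.622 F [-1.2 -0.1  0.4] q6 -0.36 t 11.67
```

>>> step_arm(commands=[[0,0,0,0],[0,0,0,0],[0,0,0,0],[-0.01,0,0,0],[-0.035,0,0,0],[-0.075,0,0,0],[-0.115,0,0,0],[-0.15,0,0,0]], jaw=0.07)

```text
t: 12.33
tcp_pos: [0.6473, 0.0162, 0.1998]
tool_rot: [-0.073, 0.707, 0.074, 0.699]
force: [0.3, 0.2, 0.1]
finger_gap: 0.822
```

>>> step_arm(commands=[[0,-0.03,0,0],[0,-0.06,0,0],[0,-0.06,0,0]])

```text
t: 12.58
tcp_pos: [0.6621, -0.0478, 0.2025]
tool_rot: [-0.074, 0.705, 0.071, 0.701]
force: [0.6, 1.0, -0.2]
finger_gap: 0.82
```

```bash
python3 zoom.py b3 square .6447 .016 12.2 .083; python3 -c "
from h import *
go([.557,.213,.21],59.2-90)"
```

```text
tcp [ 0.6608 -0.0454  0.2013] zang 11.81 shift [-0.0081  0.2741 -0.0487] turn 0.7437 gap 0.822 F [ 0.4  0.7 -0.8] q6 -0.44 t 12.63
```

View pics/z_b3.png

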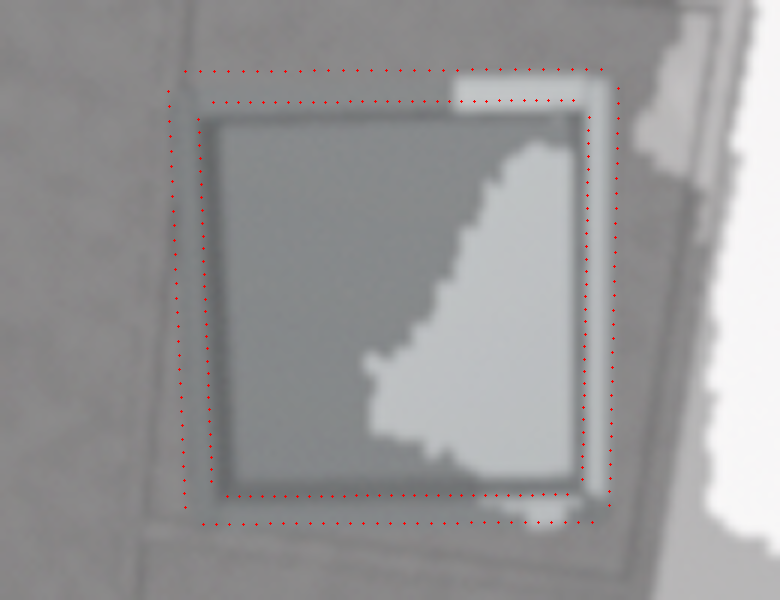

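View pics/b3.png

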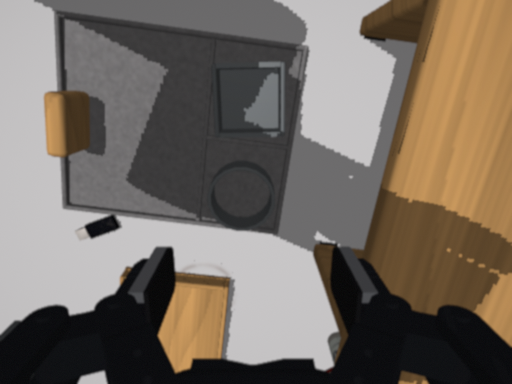

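>>> step_arm(commands=[[-0.008,0.274,-0.049,0.744],[-0.008,0.274,-0.049,0.744],[-0.008,0.274,-0.049,0.744],[-0.008,0.274,-0.049,0.744],[-0.008,0.274,-0.049,0.744],[-0.008,0.274,-0.049,0.744],[-0.008,0.274,-0.049,0.744],[-0.008,0.274,-0.049,0.744]], jaw=0.085)

```text
t: 13.3
tcp_pos: [0.5527, 0.2188, 0.2103]
tool_rot: [0.185, 0.686, -0.186, 0.678]
force: [0.0, -1.3, -0.9]
finger_gap: 0.994
```

```bash
python3 pick.py p2 square .557 .213 .05 59.2 -30.8
```

```text
square [0.5616 0.215  1.0542] 60.4 score 102.9
px [265. 170.]
tcp [0.5544 0.2163 0.2102] zang -30.49 shift [0.1982 0.0037 0.0085] turn 0.0055 gap 0.994 F [ 0.7 -0.   0.3] q6 0.72 t 13.35
```

View pics/o_p2.png

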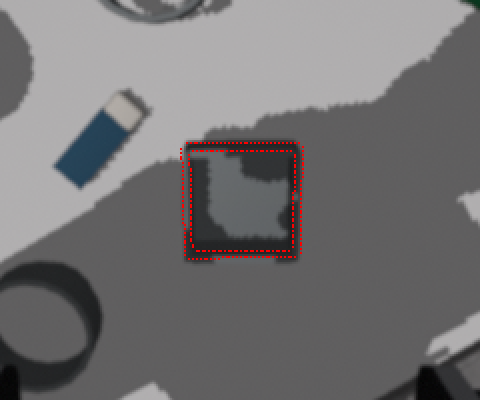

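>>> step_arm(commands=[[0.04,0.003,0.007,0],[0.08,0.003,0.007,0],[0.12,0.003,0.007,0],[0.155,0.003,0.007,0],[0.18,0.003,0.007,0],[0.195,0.003,0.007,0],[0.198,0.003,0.007,0],[0.198,0.003,0.007,0]])

```text
t: 14.02
tcp_pos: [0.5595, 0.2143, 0.011]
tool_rot: [0.185, 0.686, -0.188, 0.678]
force: [-0.1, -0.0, 0.2]
finger_gap: 0.996
```

>>> step_arm(commands=[[0,0,0,0],[0,0,0,0],[0,0,0,0],[0,0,0,0],[0,0,0,0],[0,0,0,0]], jaw=0.03, grip_force=30)

```text
t: 14.52
tcp_pos: [0.5607, 0.2144, 0.0126]
tool_rot: [0.185, 0.685, -0.187, 0.679]
force: [0.7, -0.6, 6.0]
finger_gap: 0.628
```

>>> step_arm(commands=[[-0.04,0,0,0],[-0.08,0,0,0],[-0.12,0,0,0],[-0.16,0,0,0],[-0.19,0,0,0],[-0.19,0,0,0]])

```text
t: 15.02
tcp_pos: [0.5667, 0.2157, 0.2103]
tool_rot: [0.187, 0.681, -0.185, 0.684]
force: [0.5, 0.6, -0.4]
finger_gap: 0.627
```

```bash
python3 -c "
from h import *
go([.660,-.06,.205],12.2);snap('wrist','w6')"
```

```text
tcp [0.5667 0.2157 0.2103] zang -30.49 shift [ 0.0053 -0.1903  0.2202] turn -0.745 gap 0.627 F [ 0.5  0.6 -0.4] q6 0.71 t 15.02
```

View pics/w6.png

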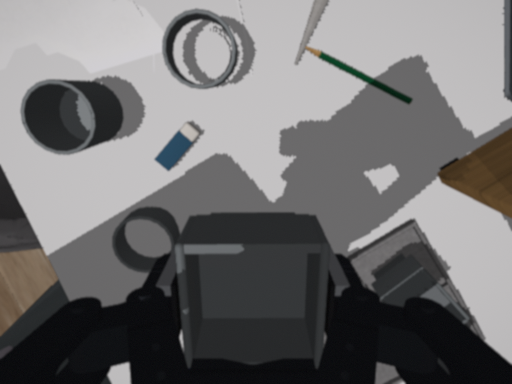

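>>> step_arm(commands=[[0.003,-0.19,0.22,-0.745],[0.003,-0.19,0.22,-0.745],[0.003,-0.19,0.22,-0.745],[0.003,-0.19,0.22,-0.745],[0.003,-0.19,0.22,-0.745],[0.003,-0.19,0.22,-0.745],[0.003,-0.19,0.22,-0.745],[0.003,-0.19,0.22,-0.745]])

```text
t: 15.73
tcp_pos: [0.6593, -0.0673, 0.2017]
tool_rot: [-0.074, 0.703, 0.073, 0.703]
force: [0.1, 1.1, -0.4]
finger_gap: 0.629
```

>>> step_arm(commands=[[0,-0.01,0,0],[0,-0.01,0,0]])

```text
t: 15.9
tcp_pos: [0.6607, -0.0799, 0.1995]
tool_rot: [-0.073, 0.705, 0.071, 0.702]
force: [0.1, 0.1, -0.7]
finger_gap: 0.626
```

```bash
python3 zoom.py b4 square .6447 .016 12.2 .083; python3 -c "
from h import *
go([.6447,.016,.12],12.2)"
```

```text
tcp [ 0.6603 -0.0777  0.1998] zang 11.8 shift [0.0798 0.095  0.0042] turn -0.0069 gap 0.629 F [-1.1 -0.1 -1.3] q6 -0.49 t 15.95
```

View pics/z_b4.png

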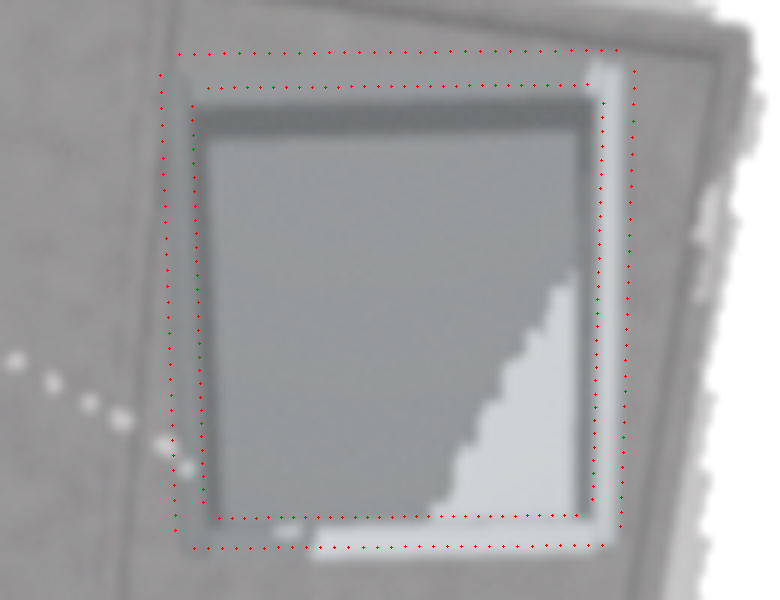

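>>> step_arm(commands=[[0.005,0.04,0.004,-0.006],[0.01,0.08,0.004,-0.006],[0.02,0.095,0.004,-0.006],[0.05,0.095,0.004,-0.006],[0.075,0.095,0.004,-0.006],[0.08,0.095,0.004,-0.006],[0.08,0.095,0.004,-0.006],[0.08,0.095,0.004,-0.006]])

```text
t: 16.62
tcp_pos: [0.6445, 0.0167, 0.1201]
tool_rot: [-0.075, 0.704, 0.075, 0.702]
force: [-0.5, -0.2, -0.8]
finger_gap: 0.629
```

```bash
python3 -c "
from h import *
go([.6447,.016,.074],12.2)"
```

```text
tcp [0.6445 0.0167 0.1201] zang 12.2 shift [ 0.0461 -0.0007  0.0002] turn -0.0 gap 0.629 F [-0.5 -0.2 -0.8] q6 -0.36 t 16.62
```

>>> step_arm(commands=[[0.008,-0.0007,0,0],[0.016,-0.0007,0,0],[0.023,-0.0007,0,0],[0.029,-0.0007,0,0],[0.034,-0.0007,0,0],[0.034,-0.0007,0,0]])

```text
t: 17.12
tcp_pos: [0.6436, 0.0159, 0.0846]
tool_rot: [-0.075, 0.705, 0.075, 0.701]
force: [0.4, -0.1, -0.8]
finger_gap: 0.628
```

>>> step_arm(commands=[[0.003,0,0,0],[0.006,0,0,0],[0.009,0,0,0],[0.0125,0,0,0],[0.0125,0,0,0]])

```text
t: 17.53
tcp_pos: [0.6503, 0.0161, 0.0774]
tool_rot: [-0.076, 0.7, 0.074, 0.707]
force: [1.7, 2.4, 14.5]
finger_gap: 0.63
```

```bash
python3 -c "
from h import *
go([.6447,.016,.0735],12.2)"
```

```text
tcp [0.6503 0.0161 0.0774] zang 12.14 shift [ 0.0038  0.0011 -0.0055] turn -0.001 gap 0.63 F [ 1.7  2.4 14.5] q6 -0.36 t 17.53
```

```bash
python3 -c "
from h import *
snap('wrist','w7');snap('scene','s7');go([.6447,.016,.0735],12.2)"
```

```text
tcp [0.6501 0.0161 0.0774] zang 12.15 shift [ 0.0039  0.0011 -0.0054] turn -0.0009 gap 0.626 F [ 2.   3.  15.5] q6 -0.36 t 17.63
```

View pics/w7.png

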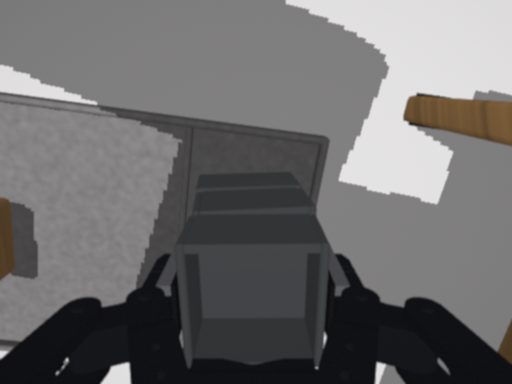

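View pics/s7.png

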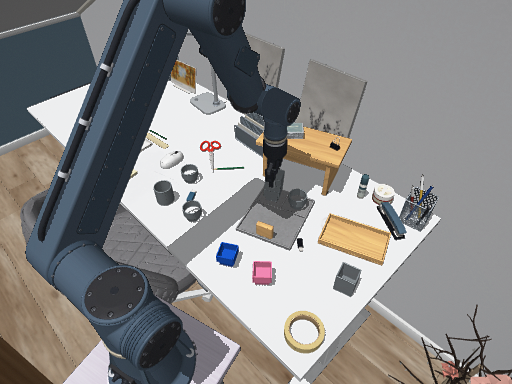

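>>> step_arm(commands=[[-0.005,0,-0.003,0],[-0.015,0,-0.005,0],[-0.03,0,-0.005,0],[-0.045,0,-0.005,0]])

```text
t: 17.97
tcp_pos: [0.6434, 0.0151, 0.1224]
tool_rot: [-0.075, 0.701, 0.074, 0.706]
force: [0.4, -0.2, -0.2]
finger_gap: 0.628
```

```bash
python3 -c "
from h import *
snap('wrist','w8');go([.6447,.016,.0735],12.2)"
```

```text
tcp [0.6457 0.0148 0.1259] zang 12.16 shift [ 0.0524  0.0016 -0.0014] turn -0.0007 gap 0.627 F [ 0.5 -0.5  0.7] q6 -0.36 t 18.02
```

View pics/w8.png

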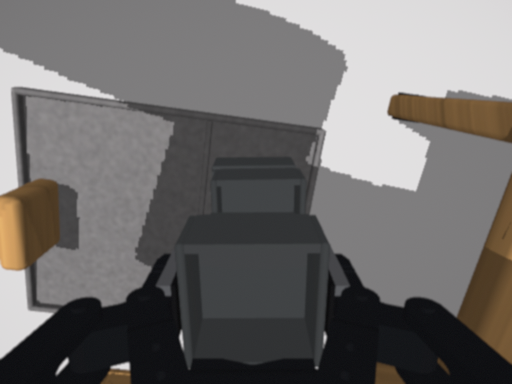

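>>> step_arm(commands=[[-0.035,0,0,0],[-0.07,-0.03,0,0],[-0.075,-0.07,0,0],[-0.075,-0.09,0,0],[-0.075,-0.09,0,0],[-0.075,-0.09,0,0],[-0.075,-0.09,0,0]])

```text
t: 18.6
tcp_pos: [0.6624, -0.0725, 0.2002]
tool_rot: [-0.075, 0.699, 0.074, 0.707]
force: [-0.8, -0.3, -1.6]
finger_gap: 0.629
```

```bash
python3 zoom.py b5 square .6447 .016 12.2 .083; python3 -c "
from h import *
go([.6447,.016,.12],12.2)"
```

```text
tcp [ 0.6625 -0.0719  0.2002] zang 12.18 shift [0.08   0.09   0.0004] turn -0.0003 gap 0.626 F [ 0.4  0.6 -1. ] q6 -0.49 t 18.65
```

View pics/z_b5.png

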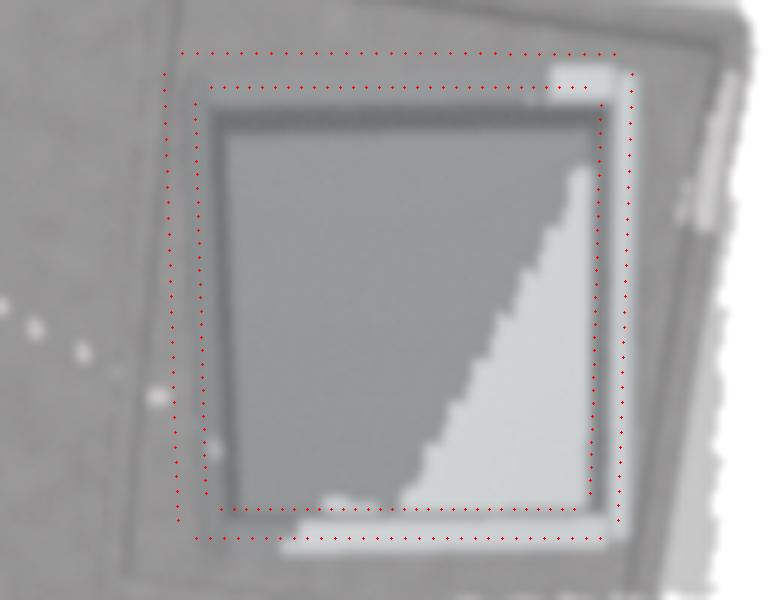

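View pics/b5.png

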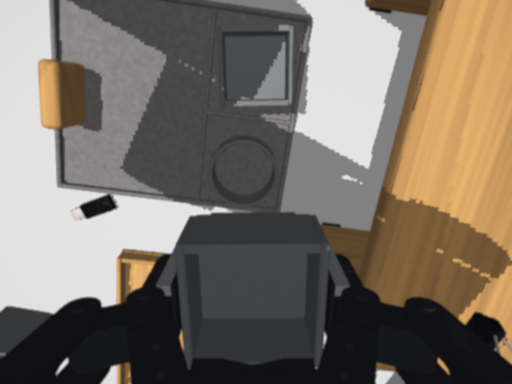

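```bash
cat > hand.py <<'E'
from fit import *
import sys
sh=sys.argv[1]; off=float(sys.argv[2]); f=sys.argv[3]
s,M,a=st(); im,c=snap('wrist',f); t=s['tcp_pos']; zt=t[2]+off
p,sc=fitpot(sh,t[0],t[1],zt,[(*grads(im),c)],yaw0=np.radians(a),rad=.009)
d=M.T@(np.array([p[0],p[1],zt])-t); print('in hand tool-frame offset y,z',d[1:].round(4),'yaw rel',(np.degrees(p[2])-a).round(1),'score',sc.round(1))
b=cv2.resize(im,None,fx=3,fy=3); 
for wd in DIM[sh]:
    for q in proj(c,model_pts(sh,*p,zt,wd)): cv2.circle(b,tuple(int(round(v)) for v in q*3+1),1,(0,0,255),-1)
b=b[560:1152,430:1100]; cv2.imwrite('pics/h_'+f+'.png',np.clip((b/255.)**.6*255,0,255).astype(np.uint8))
E
python3 hand.py square .0374 h1
```

```text
in hand tool-frame offset y,z [ 0.0094 -0.0008] yaw rel 0.3 score 49.7
```

View pics/h_h1.png

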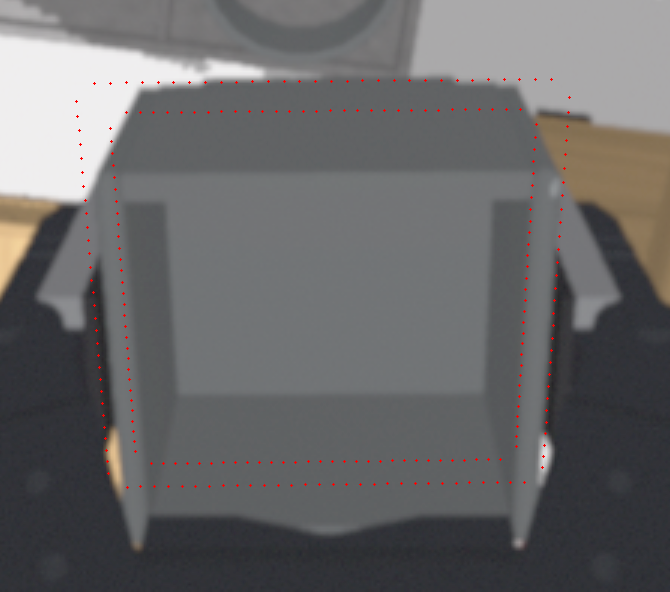

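```bash
python3 - <<'E'
from h import *
s,M,a=st(); K,o,A=cam('wrist')
C=M.T@A; t=M.T@(o-s['tcp_pos']); print('cam in tool',t.round(4)); print(C.round(3))
for l,r in [((174.3,246.7),(331.3,246))]:
    rl=C@np.linalg.inv(K)@[*l,1]; rr=C@np.linalg.inv(K)@[*r,1]
    # depth lam such that separation .054
    lam=.054/np.linalg.norm(rl-rr); print((t+lam*rl).round(4),(t+lam*rr).round(4))
    # assume x = -.0374
    for x in (-.0374,-.034,-.03):
        k=(x-t[0])/rl[0]; k2=(x-t[0])/rr[0]; print(x,(t+k*rl).round(4),(t+k2*rr).round(4))
E
```

```text
cam in tool [-0.1409  0.0764 -0.0005]
[[-0.001 -0.3    0.954]
 [ 0.001 -0.954 -0.3  ]
 [ 1.     0.001  0.001]]
[-0.0355  0.0233 -0.0272] [-0.0355  0.0236  0.0268]
-0.0374 [-0.0374  0.0243 -0.0267] [-0.0374  0.0246  0.0263]
-0.034 [-0.034   0.0226 -0.0276] [-0.034   0.0229  0.0272]
-0.03 [-0.03    0.0206 -0.0286] [-0.03    0.0209  0.0282]
```

```bash
python3 -c "
from h import *
go([.6456,.0178,.125],13)"
```

```text
tcp [ 0.6627 -0.0717  0.2003] zang 12.22 shift [0.0751 0.0913 0.0015] turn -0.0137 gap 0.629 F [-0.   0.2 -1.2] q6 -0.49 t 18.7
```

>>> step_arm(commands=[[0.005,0.04,0.001,-0.014],[0.01,0.075,0.001,-0.014],[0.02,0.091,0.0015,-0.014],[0.05,0.091,0.0015,-0.014],[0.075,0.091,0.0015,-0.014],[0.075,0.091,0.0015,-0.014],[0.075,0.091,0.0015,-0.014],[0.075,0.091,0.0015,-0.014]])

```text
t: 19.37
tcp_pos: [0.6464, 0.0177, 0.1258]
tool_rot: [-0.081, 0.698, 0.079, 0.707]
force: [0.1, -0.9, -0.5]
finger_gap: 0.632
```

```bash
python3 -c "
from h import *
go([.6456,.0178,.08],13)"
```

```text
tcp [0.6464 0.0177 0.1258] zang 13.05 shift [ 0.0458  0.0004 -0.0013] turn 0.0009 gap 0.632 F [ 0.1 -0.9 -0.5] q6 -0.37 t 19.37
```

>>> step_arm(commands=[[0.008,0.0004,-0.001,0],[0.016,0.0004,-0.001,0],[0.024,0.0004,-0.001,0],[0.032,0.0004,-0.001,0],[0.038,0.0004,-0.001,0],[0.04,0.0004,-0.001,0],[0.04,0.0004,-0.001,0]])

```text
t: 19.95
tcp_pos: [0.6452, 0.0178, 0.0847]
tool_rot: [-0.081, 0.699, 0.08, 0.706]
force: [0.6, -0.4, -1.3]
finger_gap: 0.628
```

```bash
sed -i "s/    print('tcp'/    print('xaxis',M[:,0].round(4),end=' '); print('tcp'/" h.py; python3 -c "
from h import *
go([.6456,.0178,.075],13)"
```

```text
xaxis [ 0.0103 -0.001  -0.9999] tcp [0.6452 0.0178 0.0847] zang 13.04 shift [ 0.0097 -0.0001  0.0003] turn 0.0007 gap 0.628 F [ 0.6 -0.4 -1.3] q6 -0.37 t 19.95
```

>>> step_arm(commands=[[0.002,0,0,0],[0.004,0,0,0],[0.006,0,0,0],[0.006,0,0,0]])

```text
t: 20.28
tcp_pos: [0.6459, 0.0178, 0.0791]
tool_rot: [-0.081, 0.698, 0.079, 0.707]
force: [0.6, 0.5, 0.8]
finger_gap: 0.628
```

>>> step_arm(commands=[[0.0015,0,0,0],[0.003,0,0,0],[0.004,0,0,0],[0.004,0,0,0]])

```text
t: 20.62
tcp_pos: [0.6493, 0.018, 0.0778]
tool_rot: [-0.081, 0.696, 0.079, 0.709]
force: [0.9, 0.6, 8.0]
finger_gap: 0.631
```

>>> step_arm(commands=[[-0.001,0,-0.002,0],[-0.001,0,-0.002,0],[-0.001,0,-0.002,0],[-0.012,0,-0.003,0],[-0.035,0,-0.003,0],[-0.075,0,-0.003,0],[-0.115,0,-0.003,0],[-0.125,0,-0.003,0]], jaw=0.068)

```text
t: 21.28
tcp_pos: [0.6472, 0.017, 0.2099]
tool_rot: [-0.082, 0.692, 0.078, 0.713]
force: [0.3, 0.9, 1.1]
finger_gap: 0.797
```

>>> step_arm(commands=[[0,-0.03,0,0],[0,-0.06,0,0],[0,-0.06,0,0]])

```text
t: 21.53
tcp_pos: [0.6626, -0.0467, 0.2121]
tool_rot: [-0.083, 0.69, 0.075, 0.715]
force: [-0.3, -0.7, -0.0]
finger_gap: 0.803
```

```bash
python3 zoom.py b6 square .646 .0147 13 .111; python3 -c "
from h import *
go([.557,.213,.21],59.2-90)"
```

```text
xaxis [ 0.0325 -0.0039 -0.9995] tcp [ 0.6613 -0.0443  0.2111] zang 12.84 shift [-0.0033  0.274  -0.0445] turn 0.7617 gap 0.798 F [ 0.1  1.6 -0.2] q6 -0.46 t 21.58
```

View pics/z_b6.png

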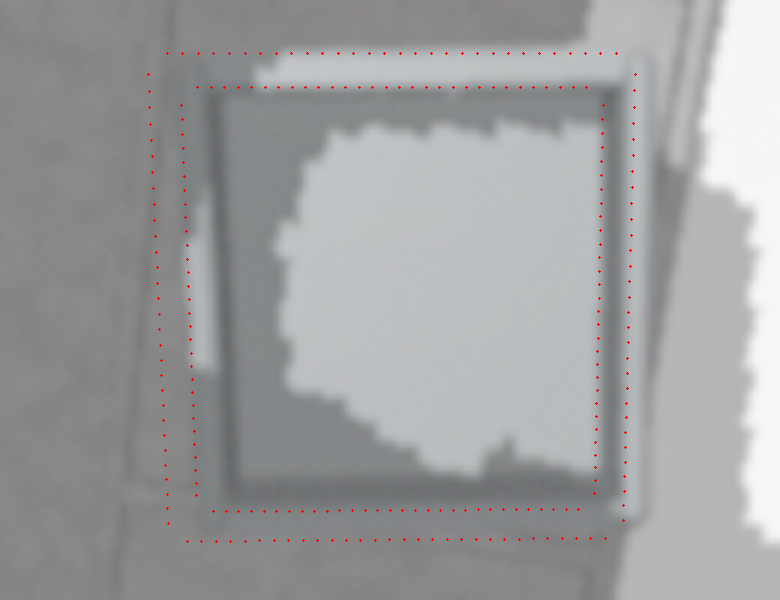

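View pics/b6.png

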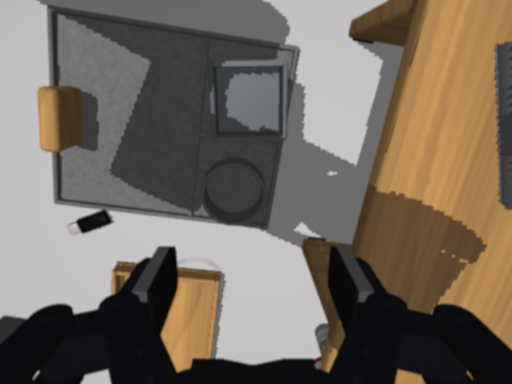

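```bash
python3 -c "
from h import *
go([.4332,.2101,.24],4)"
```

```text
xaxis [ 0.0325 -0.0039 -0.9995] tcp [ 0.6613 -0.0443  0.2111] zang 12.84 shift [-0.0373  0.2983 -0.1649] turn 0.1543 gap 0.798 F [ 0.1  1.6 -0.2] q6 -0.46 t 21.58
```

>>> step_arm(commands=[[-0.037,0.298,-0.165,0.154],[-0.037,0.298,-0.165,0.154],[-0.037,0.298,-0.165,0.154],[-0.037,0.298,-0.165,0.154],[-0.037,0.298,-0.165,0.154],[-0.037,0.298,-0.165,0.154],[-0.037,0.298,-0.165,0.154],[-0.037,0.298,-0.165,0.154]], jaw=0.085)

```text
t: 22.25
tcp_pos: [0.435, 0.2061, 0.2391]
tool_rot: [-0.026, 0.696, 0.023, 0.717]
force: [-0.7, 0.3, 0.3]
finger_gap: 0.993
```

>>> step_arm(commands=[[-0.037,0.026,-0.05,0],[-0.037,0.03,-0.03,0],[-0.037,0.03,-0.03,0],[-0.037,0.03,-0.03,0]])

```text
t: 22.58
tcp_pos: [0.4015, 0.235, 0.2756]
tool_rot: [-0.027, 0.695, 0.024, 0.718]
force: [-0.0, -0.7, -0.4]
finger_gap: 0.99
```

```bash
python3 -c "
from h import *
go([.4332,.2101,.24],4); snap('scene','s8')
im,c=snap('scene','s8'); p=[.645,.015,np.radians(13)]
b=cv2.resize(im,None,fx=8,fy=8,interpolation=cv2.INTER_CUBIC)
for z,col in ((.055,(255,0,0)),(.083,(0,255,0)),(.111,(0,0,255))):
  o=.027; P=[[p[0]+np.cos(p[2])*x-np.sin(p[2])*y,p[1]+np.sin(p[2])*x+np.cos(p[2])*y,z] for x,y in ((o,o),(o,-o),(-o,-o),(-o,o))]
  q=proj(c,P)*8+3.5; cv2.polylines(b,[q.astype(np.int32)],True,col,1)
u=(proj(c,[.645,-.02,.05])[0]*8).astype(int)
cv2.imwrite('pics/z8.png',b[u[1]-290:u[1]+290,u[0]-390:u[0]+390])
"
```

```text
xaxis [ 0.0328 -0.0032 -0.9995] tcp [0.4015 0.235  0.2756] zang 4.16 shift [ 0.0367 -0.0269  0.0286] turn 0.0029 gap 0.99 F [-0.  -0.7 -0.4] q6 0.23 t 22.58
```

View pics/z8.png

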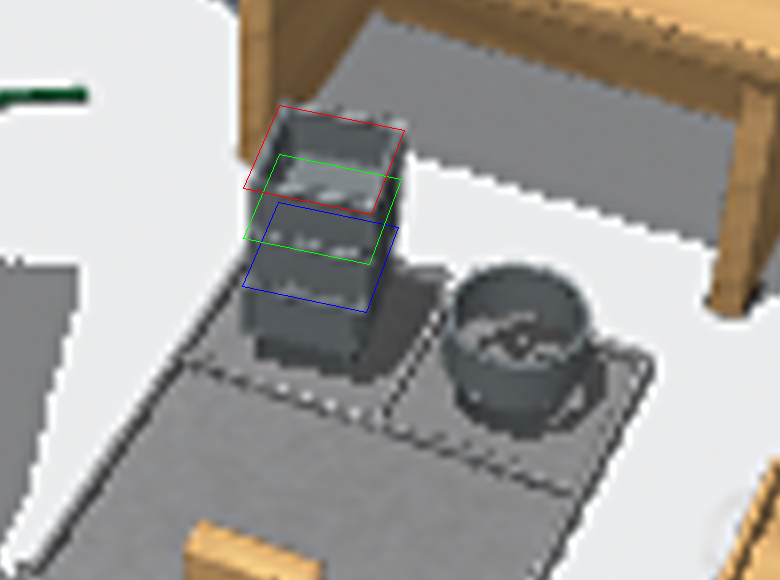

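>>> step_arm(commands=[[0.04,-0.027,0.028,0],[0.08,-0.027,0.03,0]])

```text
t: 22.85
tcp_pos: [0.4393, 0.2087, 0.2069]
tool_rot: [-0.026, 0.692, 0.023, 0.721]
force: [0.9, 0.1, -0.5]
finger_gap: 0.993
```

```bash
python3 -c "
from h import *
go([.4332,.2101,.2],4)"
```

```text
xaxis [ 0.041  -0.0031 -0.9992] tcp [0.4393 0.2087 0.2069] zang 3.94 shift [ 0.0067  0.0018 -0.0062] turn -0.001 gap 0.993 F [ 0.9  0.1 -0.5] q6 0.16 t 22.85
```

>>> step_arm(commands=[[-0.04,0,-0.006,0],[-0.08,0,-0.006,0],[-0.08,0,-0.006,0],[-0.08,0,-0.006,0],[-0.08,0,-0.006,0]])

```text
t: 23.27
tcp_pos: [0.4301, 0.2076, 0.2858]
tool_rot: [-0.025, 0.693, 0.022, 0.721]
force: [-0.2, -0.1, -0.7]
finger_gap: 0.995
```

>>> step_arm(commands=[[0.041,0,0,0],[0.082,0,0,0],[0.1,0,0,0]])

```text
t: 23.52
tcp_pos: [0.4308, 0.2059, 0.1825]
tool_rot: [-0.026, 0.695, 0.021, 0.718]
force: [-0.0, 0.6, 0.0]
finger_gap: 0.996
```

```bash
python3 -c "
from h import *
go([.4332,.2101,.2],4)"
```

```text
xaxis [ 0.0335 -0.0051 -0.9994] tcp [0.4308 0.2059 0.1825] zang 3.79 shift [-0.0174  0.0039  0.0032] turn -0.0037 gap 0.996 F [-0.   0.6  0. ] q6 0.16 t 23.52
```

>>> step_arm(commands=[[-0.04,0.004,0.003,0],[-0.08,0.004,0.003,0],[-0.12,0.004,0.003,0],[-0.13,0.004,0.003,0],[-0.13,0.004,0.003,0],[-0.13,0.004,0.003,0]])

```text
t: 24.02
tcp_pos: [0.4284, 0.2102, 0.3125]
tool_rot: [-0.025, 0.695, 0.021, 0.719]
force: [-0.1, -0.7, -0.4]
finger_gap: 0.993
```

>>> step_arm(commands=[[0.041,0,-0.02,0],[0.082,0,-0.04,0],[0.12,0,-0.06,0]])

```text
t: 24.27
tcp_pos: [0.3746, 0.2053, 0.1971]
tool_rot: [-0.025, 0.695, 0.021, 0.718]
force: [0.1, 0.4, -0.9]
finger_gap: 0.996
```

```bash
python3 -c "
from h import *
go([.4332,.2101,.2],4)"
```

```text
xaxis [ 0.0331 -0.0053 -0.9994] tcp [0.3746 0.2053 0.1971] zang 3.72 shift [-0.001   0.001   0.0589] turn -0.0049 gap 0.996 F [ 0.1  0.4 -0.9] q6 0.19 t 24.27
```

>>> step_arm(commands=[[-0.04,0.001,0.04,0],[-0.08,0.001,0.06,0],[-0.11,0.001,0.061,0],[-0.11,0.001,0.061,0],[-0.11,0.001,0.061,0],[-0.11,0.001,0.061,0]])

```text
t: 24.77
tcp_pos: [0.4302, 0.2103, 0.3073]
tool_rot: [-0.025, 0.696, 0.02, 0.717]
force: [-0.5, -0.8, -0.7]
finger_gap: 0.996
```

>>> step_arm(commands=[[0.041,0,0,0],[0.082,0,0,0],[0.12,0,0,0]])

```text
t: 25.02
tcp_pos: [0.4312, 0.209, 0.1844]
tool_rot: [-0.025, 0.698, 0.02, 0.716]
force: [-0.0, -0.3, 0.3]
finger_gap: 0.999
```

```bash
python3 pick.py p3 round .4332 .2101 .05 0 4; python3 -c "
from h import *
go([.4332,.2101,.2],4)"
```

```text
round [0.4369 0.2079 0.    ] 0.0 score 117.1
px [255. 180.]
xaxis [ 0.0099 -0.0106 -0.9999] tcp [0.4263 0.2075 0.1772] zang 3.67 shift [0.1653 0.0016 0.0091] turn -0.0057 gap 0.994 F [-2.2 -0.2 -3.6] q6 0.17 t 25.07
xaxis [ 0.0099 -0.0106 -0.9999] tcp [0.4263 0.2075 0.1772] zang 3.67 shift [-0.0228  0.0019  0.0072] turn -0.0057 gap 0.994 F [-2.2 -0.2 -3.6] q6 0.17 t 25.07
```

View pics/o_p3.png

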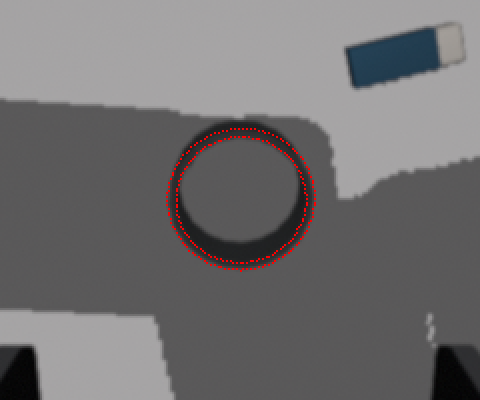

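>>> step_arm(commands=[[-0.02,0.002,0.007,0],[-0.02,0.002,0.007,0],[-0.02,0.002,0.007,0],[-0.02,0.002,0.007,0]])

```text
t: 25.4
tcp_pos: [0.4328, 0.2101, 0.1976]
tool_rot: [-0.026, 0.703, 0.019, 0.71]
force: [0.5, -1.3, 0.1]
finger_gap: 0.996
```

```bash
python3 pick.py p4 round .4332 .2101 .05 0 4
```

```text
round [0.437  0.2078 0.    ] 0.0 score 113.4
px [256. 177.]
xaxis [ 0.0107 -0.0105 -0.9999] tcp [0.4328 0.2102 0.1977] zang 3.68 shift [ 0.1857 -0.0006  0.0022] turn -0.0057 gap 0.997 F [-0.2  0.4 -0.6] q6 0.17 t 25.45
```

View pics/o_p4.png

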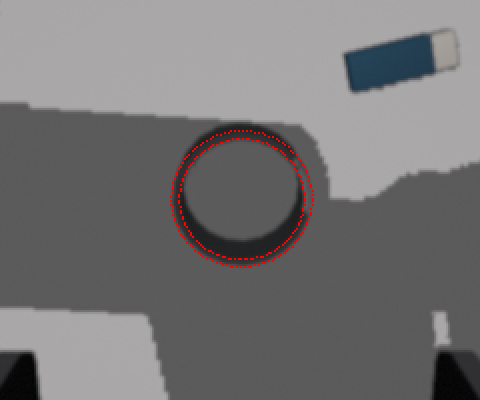

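>>> step_arm(commands=[[0.04,0,0.002,0],[0.08,0,0.002,0],[0.12,0,0.002,0],[0.15,0,0.002,0],[0.175,0,0.002,0],[0.185,0,0.002,0],[0.186,0,0.002,0],[0.186,0,0.002,0]])

```text
t: 26.12
tcp_pos: [0.437, 0.2084, 0.0121]
tool_rot: [-0.026, 0.703, 0.019, 0.711]
force: [-0.4, 0.3, 0.6]
finger_gap: 0.991
```

>>> step_arm(commands=[[0,0,0,0],[0,0,0,0],[0,0,0,0],[0,0,0,0],[0,0,0,0],[0,0,0,0]], jaw=0.035, grip_force=30)

```text
t: 26.62
tcp_pos: [0.4382, 0.2088, 0.0142]
tool_rot: [-0.026, 0.702, 0.019, 0.712]
force: [0.2, -0.1, 5.7]
finger_gap: 0.728
```

```bash
python3 -c "
from h import *
go([.433,.21,.19],4)"
```

```text
xaxis [ 0.0149 -0.0095 -0.9998] tcp [0.4382 0.2088 0.0142] zang 3.68 shift [-0.1758 -0.0003 -0.0026] turn -0.0056 gap 0.728 F [ 0.2 -0.1  5.7] q6 0.18 t 26.62
```

>>> step_arm(commands=[[-0.04,0,-0.001,0],[-0.08,0,-0.002,0],[-0.12,0,-0.0025,0],[-0.16,0,-0.0025,0],[-0.185,0,-0.0025,0],[-0.185,0,-0.0025,0],[-0.185,0,-0.0025,0],[-0.185,0,-0.0025,0]])

```text
t: 27.28
tcp_pos: [0.4322, 0.2102, 0.1994]
tool_rot: [-0.026, 0.702, 0.019, 0.712]
force: [0.1, 0.3, -1.1]
finger_gap: 0.729
```

```bash
python3 -c "
from h import *
snap('wrist','h2'); go([.66,-.16,.205],4)"
```

```text
xaxis [ 0.013  -0.0099 -0.9999] tcp [0.4318 0.2101 0.1986] zang 3.68 shift [ 2.00e-04 -3.84e-01  2.04e-01] turn -0.0055 gap 0.726 F [-0.2 -0.  -0.6] q6 0.17 t 27.33
```

View pics/h2.png

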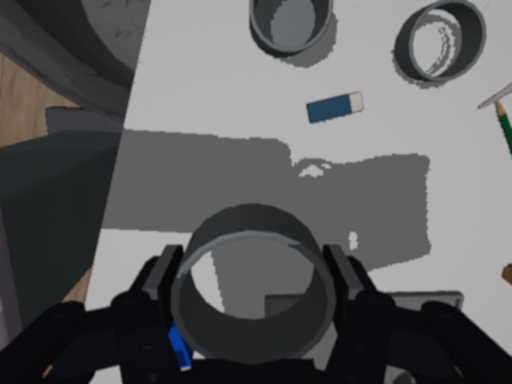

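>>> step_arm(commands=[[-0.01,-0.384,0.204,0],[-0.01,-0.384,0.204,0],[-0.01,-0.384,0.204,0],[-0.01,-0.384,0.204,0],[-0.01,-0.384,0.204,0],[-0.01,-0.384,0.204,0],[-0.01,-0.384,0.204,0],[-0.01,-0.384,0.204,0]])

```text
t: 28.0
tcp_pos: [0.6064, -0.0754, 0.209]
tool_rot: [-0.026, 0.704, 0.019, 0.71]
force: [1.4, 0.7, -0.4]
finger_gap: 0.728
```

>>> step_arm(commands=[[0,-0.086,0.047,0],[0,-0.086,0.047,0],[0,-0.086,0.047,0],[0,-0.086,0.047,0],[0,-0.086,0.047,0],[0,-0.086,0.047,0]])

```text
t: 28.5
tcp_pos: [0.6571, -0.1568, 0.208]
tool_rot: [-0.025, 0.706, 0.02, 0.708]
force: [-0.7, 1.2, -0.9]
finger_gap: 0.728
```

```bash
python3 pick.py b7 round .6545 -.0722 .055 0 4 .1; python3 zoom.py b8 round .6545 -.0722 0 .055
```

```text
round [ 0.6551 -0.073   0.    ] 0.0 score 70.8
px [256.  74.]
xaxis [ 0.0046 -0.0063 -1.    ] tcp [ 0.6573 -0.1565  0.2086] zang 3.71 shift [0.1081 0.0841 0.0027] turn -0.0051 gap 0.727 F [-1.5 -0.1 -0.9] q6 -0.46 t 28.55
```

View pics/z_b8.png

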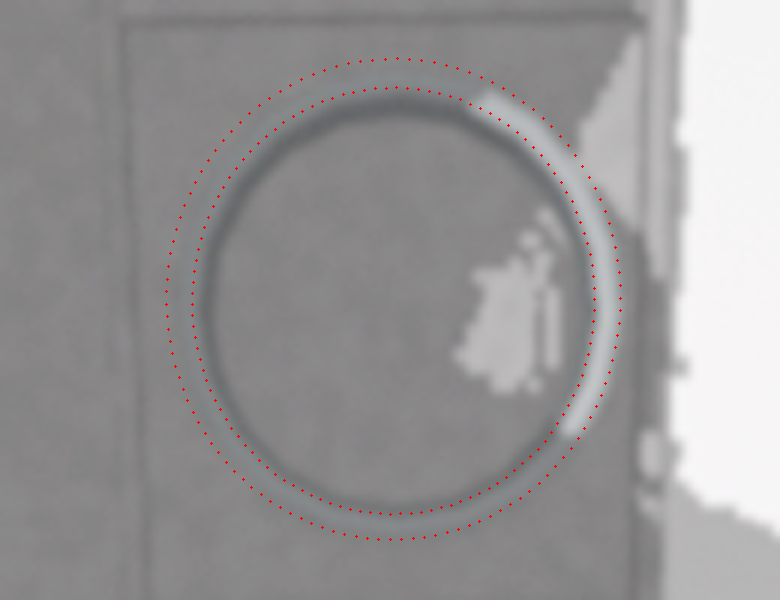

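```bash
python3 -c "
from h import *
go([.6549,-.0712,.09],4)"
```

```text
xaxis [ 0.0057 -0.0068 -1.    ] tcp [ 0.6576 -0.1563  0.2092] zang 3.73 shift [0.1186 0.086  0.0022] turn -0.0047 gap 0.727 F [-0.6 -0.3 -1. ] q6 -0.46 t 28.6
```

>>> step_arm(commands=[[0.01,0.04,0.002,0],[0.02,0.075,0.002,0],[0.03,0.086,0.002,0],[0.06,0.086,0.002,0],[0.09,0.086,0.002,0],[0.115,0.086,0.002,0],[0.118,0.086,0.002,0],[0.118,0.086,0.002,0]])

```text
t: 29.27
tcp_pos: [0.6529, -0.0699, 0.089]
tool_rot: [-0.026, 0.706, 0.021, 0.707]
force: [-0.9, 0.0, -0.4]
finger_gap: 0.725
```

```bash
python3 -c "
from h import *
go([.6549,-.0712,.055],4);snap('wrist','w9'); go([.6549,-.0712,.055],4)"
```

```text
xaxis [ 0.0012 -0.0056 -1.    ] tcp [ 0.6529 -0.0699  0.089 ] zang 3.81 shift [ 0.034  -0.0013  0.0019] turn -0.0033 gap 0.725 F [-0.9  0.  -0.4] q6 -0.34 t 29.27
xaxis [ 0.0053 -0.0068 -1.    ] tcp [ 0.6545 -0.0706  0.0909] zang 3.79 shift [ 0.0359 -0.0004  0.0001] turn -0.0037 gap 0.728 F [ 0.4  1.  -0.1] q6 -0.34 t 29.32
```

View pics/w9.png

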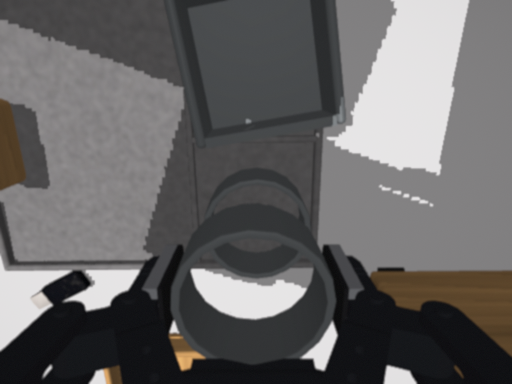

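>>> step_arm(commands=[[0.007,-0.0003,0.0005,0],[0.014,-0.0003,0.0005,0],[0.021,-0.0003,0.0005,0],[0.028,-0.0003,0.0005,0],[0.034,-0.0003,0.0005,0],[0.036,-0.0003,0.0005,0],[0.036,-0.0003,0.0005,0]])

```text
t: 29.9
tcp_pos: [0.6546, -0.071, 0.0538]
tool_rot: [-0.026, 0.706, 0.021, 0.708]
force: [-0.2, 0.6, -0.8]
finger_gap: 0.727
```

>>> step_arm(commands=[[0.002,0,0,0],[0.004,0,0,0],[0.006,0,0,0],[0.006,0,0,0]])

```text
t: 30.23
tcp_pos: [0.6548, -0.0711, 0.0477]
tool_rot: [-0.026, 0.705, 0.021, 0.708]
force: [-0.5, 0.4, 0.0]
finger_gap: 0.728
```

>>> step_arm(commands=[[0.0015,0,0,0],[0.002,0,0,0],[0.002,0,0,0]])

```text
t: 30.48
tcp_pos: [0.6552, -0.0712, 0.0474]
tool_rot: [-0.026, 0.705, 0.021, 0.708]
force: [-1.8, 0.5, 6.6]
finger_gap: 0.728
```

>>> step_arm(commands=[[0,0,0,0],[0,0,0,0],[0,0,0,0],[-0.012,0,0,0],[-0.04,0,0,0],[-0.08,0,0,0],[-0.12,0,0,0],[-0.15,0,0,0]], jaw=0.075)

```text
t: 31.15
tcp_pos: [0.6554, -0.0703, 0.2013]
tool_rot: [-0.026, 0.704, 0.021, 0.71]
force: [1.7, 0.2, -0.1]
finger_gap: 0.877
```

>>> step_arm(commands=[[0,-0.03,0,0],[0,-0.06,0,0],[0,-0.07,0,0],[0,-0.07,0,0],[0,-0.07,0,0]])

```text
t: 31.57
tcp_pos: [0.6594, -0.1401, 0.2017]
tool_rot: [-0.025, 0.704, 0.02, 0.709]
force: [-0.6, 1.5, 0.4]
finger_gap: 0.875
```

```bash
python3 zoom.py b9 round .6549 -.0726 0 .083; python3 -c "
from h import *
go([.579,.332,.24],4)"
```

```text
xaxis [ 0.0069 -0.0062 -1.    ] tcp [ 0.6593 -0.1392  0.2014] zang 3.77 shift [-0.042   0.4752 -0.0489] turn -0.0039 gap 0.878 F [-0.2  0.5 -0.5] q6 -0.44 t 31.62
```

View pics/z_b9.png

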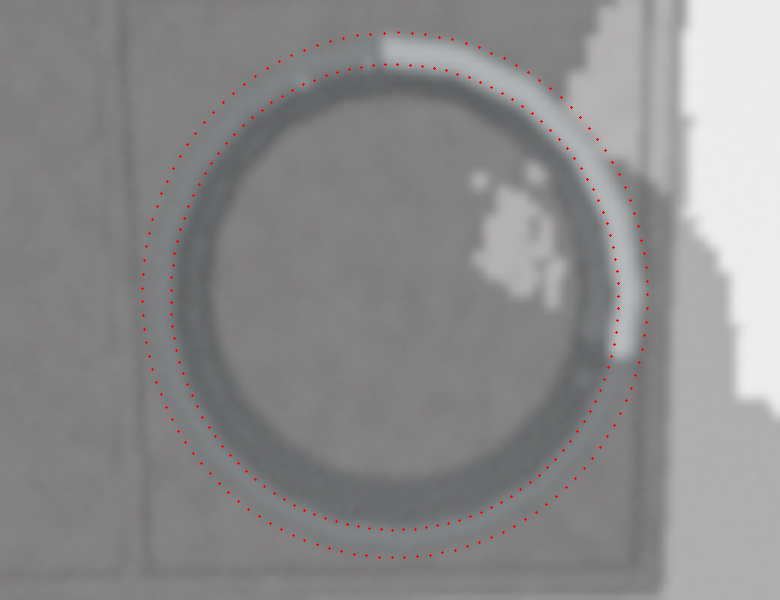

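>>> step_arm(commands=[[-0.042,0.475,-0.049,0],[-0.042,0.475,-0.049,0],[-0.042,0.475,-0.049,0],[-0.042,0.475,-0.049,0],[-0.042,0.475,-0.049,0],[-0.042,0.475,-0.049,0],[-0.042,0.475,-0.049,0],[-0.042,0.475,-0.049,0]], jaw=0.085)

```text
t: 32.28
tcp_pos: [0.6016, 0.1909, 0.228]
tool_rot: [-0.026, 0.705, 0.022, 0.708]
force: [0.4, -0.5, 0.3]
finger_gap: 0.994
```

```bash
python3 -c "
from h import *
go([.579,.332,.21],4)"
```

```text
xaxis [ 0.005  -0.0058 -1.    ] tcp [0.6016 0.1909 0.228 ] zang 3.88 shift [ 0.0171  0.1424 -0.0131] turn -0.0021 gap 0.994 F [ 0.4 -0.5  0.3] q6 0.07 t 32.28
```

>>> step_arm(commands=[[0.018,0.142,-0.013,0],[0.018,0.142,-0.013,0],[0.018,0.142,-0.013,0],[0.018,0.142,-0.013,0],[0.018,0.142,-0.013,0],[0.018,0.142,-0.013,0],[0.018,0.142,-0.013,0]])

```text
t: 32.87
tcp_pos: [0.5782, 0.3319, 0.2087]
tool_rot: [-0.027, 0.705, 0.022, 0.708]
force: [0.2, -0.1, 0.8]
finger_gap: 1.0
```

```bash
python3 pick.py p5 round .579 .3323 .05 0 4
```

```text
round [0.5816 0.3288 0.    ] 0.0 score 125.9
px [255. 175.]
xaxis [ 0.0044 -0.0063 -1.    ] tcp [0.5788 0.3311 0.209 ] zang 3.88 shift [ 0.197  -0.0012  0.0019] turn -0.0021 gap 0.995 F [-1.   0.7 -0. ] q6 0.29 t 32.92
```

View pics/o_p5.png

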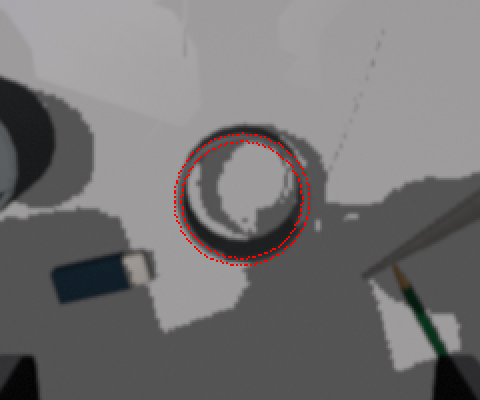

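>>> step_arm(commands=[[0.04,-0.001,0.002,0],[0.08,-0.001,0.002,0],[0.12,-0.001,0.002,0],[0.155,-0.001,0.002,0],[0.18,-0.001,0.002,0],[0.194,-0.001,0.002,0],[0.196,-0.001,0.002,0],[0.196,-0.001,0.002,0]])

```text
t: 33.58
tcp_pos: [0.5821, 0.3281, 0.0129]
tool_rot: [-0.026, 0.705, 0.021, 0.708]
force: [-0.6, -0.3, 0.8]
finger_gap: 0.993
```

>>> step_arm(commands=[[0,0,0,0],[0,0,0,0],[0,0,0,0],[0,0,0,0],[0,0,0,0],[0,0,0,0]], jaw=0.035, grip_force=30)

```text
t: 34.08
tcp_pos: [0.584, 0.3286, 0.0157]
tool_rot: [-0.025, 0.704, 0.021, 0.71]
force: [-0.1, -1.5, 6.5]
finger_gap: 0.725
```

>>> step_arm(commands=[[-0.04,0,0,0],[-0.08,0,0,0],[-0.12,0,0,0],[-0.16,0,0,0],[-0.2,0,0,0],[-0.2,0,0,0],[-0.2,0,0,0],[-0.2,0,0,0]])

```text
t: 34.75
tcp_pos: [0.5816, 0.3295, 0.2159]
tool_rot: [-0.026, 0.704, 0.022, 0.71]
force: [0.3, 0.0, -1.4]
finger_gap: 0.726
```

```bash
python3 -c "
from h import *
snap('wrist','h3'); go([.66,-.155,.215],4)"
```

```text
xaxis [ 0.0057 -0.0063 -1.    ] tcp [0.581  0.3292 0.2145] zang 3.81 shift [ 0.003  -0.4884  0.0466] turn -0.0032 gap 0.727 F [-1.2 -0.3 -1.6] q6 0.29 t 34.8
```

View pics/h3.png

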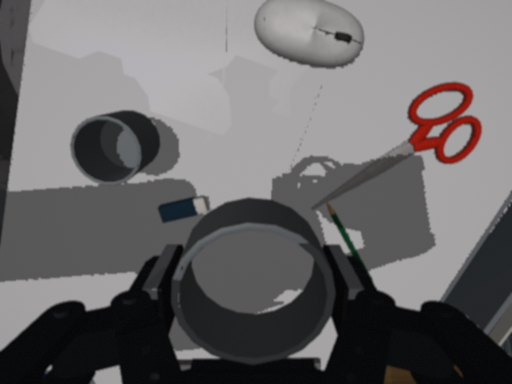

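>>> step_arm(commands=[[-0.01,-0.488,0.047,0],[-0.01,-0.488,0.047,0],[-0.01,-0.488,0.047,0],[-0.01,-0.488,0.047,0],[-0.01,-0.488,0.047,0],[-0.01,-0.488,0.047,0],[-0.01,-0.488,0.047,0],[-0.01,-0.488,0.047,0]])

```text
t: 35.47
tcp_pos: [0.6338, -0.0011, 0.2214]
tool_rot: [-0.025, 0.707, 0.022, 0.707]
force: [0.7, -0.4, -0.2]
finger_gap: 0.723
```

```bash
python3 -c "
from h import *
go([.66,-.155,.215],4)"
```

```text
xaxis [ 6.0e-04 -5.4e-03 -1.0e+00] tcp [ 0.6338 -0.0011  0.2214] zang 3.81 shift [ 0.0073 -0.1553  0.0159] turn -0.0033 gap 0.723 F [ 0.7 -0.4 -0.2] q6 -0.24 t 35.47
```

>>> step_arm(commands=[[0.005,-0.155,0.016,0],[0.005,-0.155,0.016,0],[0.005,-0.155,0.016,0],[0.005,-0.155,0.016,0],[0.005,-0.155,0.016,0],[0.005,-0.155,0.016,0],[0.005,-0.155,0.016,0]])

```text
t: 36.05
tcp_pos: [0.6588, -0.1539, 0.2149]
tool_rot: [-0.024, 0.708, 0.022, 0.705]
force: [-0.2, 0.1, -1.2]
finger_gap: 0.727
```

```bash
python3 zoom.py b10 round .655 -.0725 0 .083;python3 -c "
from h import *
go([.655,-.0733,.118],4)"
```

```text
xaxis [-0.003  -0.0033 -1.    ] tcp [ 0.659  -0.1532  0.2155] zang 3.86 shift [0.0973 0.0803 0.0017] turn -0.0025 gap 0.727 F [ 0.1  0.3 -1.1] q6 -0.46 t 36.1
```

View pics/z_b10.png

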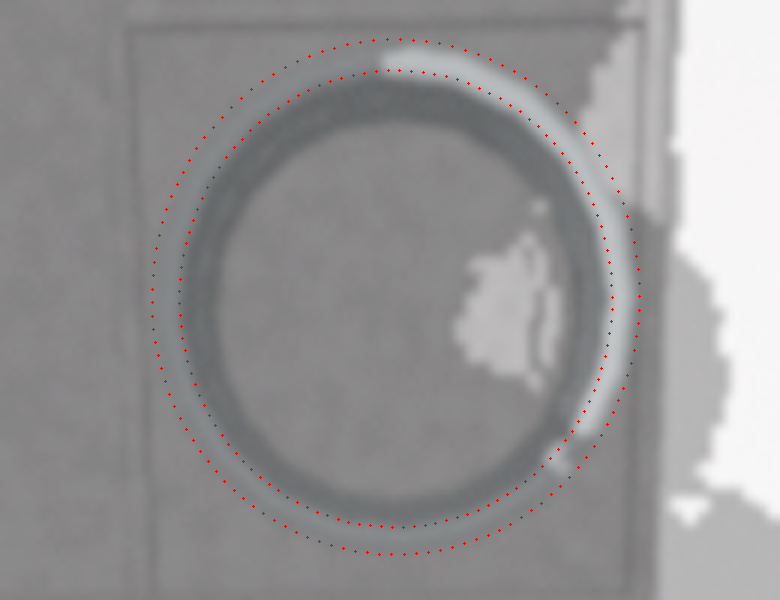

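>>> step_arm(commands=[[0.01,0.04,0.002,0],[0.02,0.07,0.002,0],[0.03,0.08,0.002,0],[0.06,0.08,0.002,0],[0.09,0.08,0.002,0],[0.097,0.08,0.002,0],[0.097,0.08,0.002,0],[0.097,0.08,0.002,0]])

```text
t: 36.77
tcp_pos: [0.6556, -0.073, 0.1185]
tool_rot: [-0.025, 0.708, 0.023, 0.706]
force: [0.3, 0.2, -0.5]
finger_gap: 0.727
```

```bash
python3 -c "
from h import *
go([.655,-.0735,.079],4)"
```

```text
xaxis [-0.0029 -0.0033 -1.    ] tcp [ 0.6556 -0.073   0.1185] zang 3.91 shift [ 0.0396 -0.0004 -0.0005] turn -0.0015 gap 0.727 F [ 0.3  0.2 -0.5] q6 -0.34 t 36.77
```

>>> step_arm(commands=[[0.008,-0.0004,-0.0005,0],[0.016,-0.0004,-0.0005,0],[0.023,-0.0004,-0.0005,0],[0.029,-0.0004,-0.0005,0],[0.034,-0.0004,-0.0005,0],[0.037,-0.0004,-0.0005,0],[0.038,-0.0004,-0.0005,0]])

```text
t: 37.35
tcp_pos: [0.6546, -0.0735, 0.0797]
tool_rot: [-0.025, 0.708, 0.023, 0.705]
force: [-0.8, 0.2, -1.6]
finger_gap: 0.727
```

>>> step_arm(commands=[[0.001,0,0,0],[0.002,0,0,0],[0.003,0,0,0],[0.003,0,0,0]])

```text
t: 37.68
tcp_pos: [0.6549, -0.0736, 0.0772]
tool_rot: [-0.025, 0.708, 0.023, 0.705]
force: [-0.1, 0.4, 2.3]
finger_gap: 0.724
```

Contact came at the expected height (0.077). I'm releasing.

>>> step_arm(commands=[[0,0,0,0],[0,0,0,0],[0,0,0,0],[-0.012,0,0,0],[-0.04,0,0,0],[-0.08,0,0,0],[-0.12,0,0,0],[-0.13,0,0,0]], jaw=0.075)

```text
t: 38.35
tcp_pos: [0.6593, -0.0741, 0.2155]
tool_rot: [-0.027, 0.703, 0.022, 0.71]
force: [0.7, -0.2, 1.2]
finger_gap: 0.88
```

>>> step_arm(commands=[[0,-0.03,0,0],[0,-0.06,0,0],[0,-0.07,0,0],[0,-0.07,0,0],[0,-0.07,0,0]])

```text
t: 38.77
tcp_pos: [0.6635, -0.1439, 0.2158]
tool_rot: [-0.026, 0.704, 0.022, 0.71]
force: [-0.1, 0.3, 0.9]
finger_gap: 0.877
```

```bash
python3 zoom.py b11 round .655 -.073 0 .111; python3 -c "
from h import *
go([.441,-.3243,.23],0.9)
c=cam('wrist'); print(proj(c,[.655,-.073,.11]))"
```

```text
xaxis [ 0.0084 -0.0053 -1.    ] tcp [ 0.6635 -0.143   0.2156] zang 3.9 shift [-0.0153 -0.1658 -0.2342] turn 0.0524 gap 0.88 F [ 0.3 -0.5  0.1] q6 -0.44 t 38.82
[[246.30454146  93.11458653]]
```

View pics/z_b11.png

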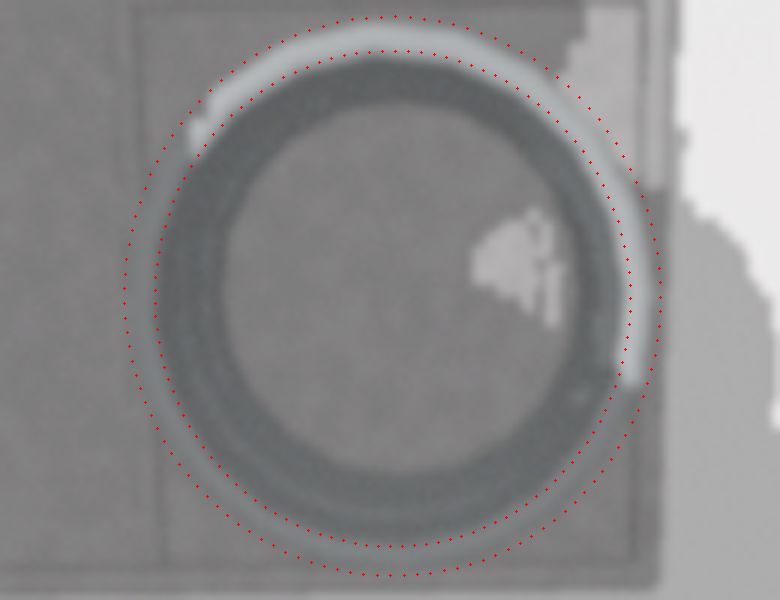

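View pics/b11.png

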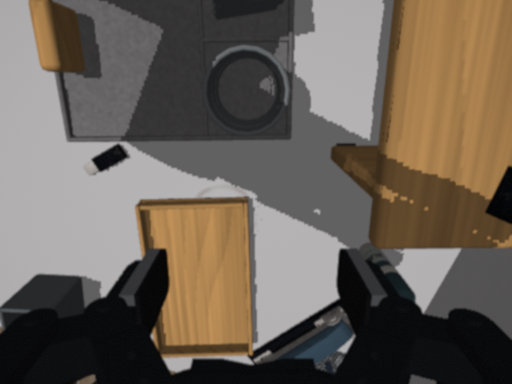

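```bash
python3 - <<'E'
from h import *
c=cam('wrist')
print(unproj(c,[[137,202],[248,198],[253,355]],.022).round(4))
E
```

```text
[[ 0.5476 -0.1922  0.022 ]
 [ 0.6628 -0.1801  0.022 ]
 [ 0.6822 -0.3827  0.022 ]]
```

>>> step_arm(commands=[[-0.018,-0.166,-0.234,0.052],[-0.018,-0.166,-0.234,0.052],[-0.018,-0.166,-0.234,0.052],[-0.018,-0.166,-0.234,0.052],[-0.018,-0.166,-0.234,0.052],[-0.018,-0.166,-0.234,0.052],[-0.018,-0.166,-0.234,0.052],[-0.018,-0.166,-0.234,0.052]], jaw=0.085)

```text
t: 39.48
tcp_pos: [0.4371, -0.3267, 0.2328]
tool_rot: [-0.006, 0.705, 0.002, 0.709]
force: [-0.7, 1.0, -0.3]
finger_gap: 0.995
```

>>> step_arm(commands=[[0,0,0,0],[0,0,0,0]])

```text
t: 39.65
tcp_pos: [0.4371, -0.3257, 0.2327]
tool_rot: [-0.006, 0.705, 0.002, 0.709]
force: [-0.6, 0.2, -0.2]
finger_gap: 0.997
```

```bash
python3 pick.py p6 square .441 -.3243 .066 0.9 - .026
```

```text
square [ 4.436e-01 -3.271e-01 -3.000e-04] -0.0 score 133.3
px [259. 171.]
xaxis [ 0.0056 -0.005  -1.    ] tcp [ 0.4377 -0.3254  0.2327] zang 0.75 shift [ 0.2067 -0.0007  0.0047] turn 0.0134 gap 0.991 F [-0.2  0.7  0.1] q6 -0.86 t 39.7
```

View pics/o_p6.png

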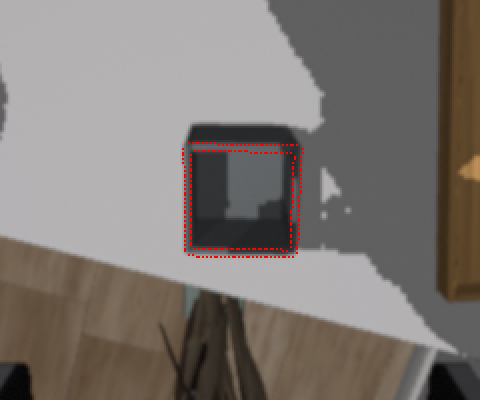

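>>> step_arm(commands=[[0.04,-0.0005,0.004,0],[0.08,-0.0005,0.004,0],[0.12,-0.0005,0.004,0],[0.16,-0.0005,0.004,0],[0.19,-0.0005,0.004,0],[0.205,-0.0005,0.004,0],[0.207,-0.0005,0.004,0],[0.207,-0.0005,0.004,0]])

```text
t: 40.37
tcp_pos: [0.4435, -0.3251, 0.0245]
tool_rot: [-0.007, 0.706, 0.004, 0.708]
force: [0.2, -0.1, 0.2]
finger_gap: 0.999
```

>>> step_arm(commands=[[0,0,0,0],[0,0,0,0],[0,0,0,0],[0,0,0,0],[0,0,0,0],[0,0,0,0]], jaw=0.03, grip_force=30)

```text
t: 40.87
tcp_pos: [0.4445, -0.3257, 0.0261]
tool_rot: [-0.007, 0.705, 0.004, 0.709]
force: [1.0, 2.1, 6.7]
finger_gap: 0.63
```

>>> step_arm(commands=[[-0.04,0,0,0],[-0.08,0,0,0],[-0.12,0,0,0],[-0.16,0,0,0],[-0.18,0,0,0],[-0.18,0,0,0],[-0.18,0,0,0]])

```text
t: 41.45
tcp_pos: [0.4435, -0.3252, 0.2076]
tool_rot: [-0.008, 0.704, 0.003, 0.71]
force: [0.4, -0.9, -2.4]
finger_gap: 0.624
```

```bash
python3 -c "
from h import *
snap('wrist','h4'); go([.611,-.242,.2],5.5)"
```

```text
xaxis [ 0.0061 -0.0046 -1.    ] tcp [ 0.4427 -0.3244  0.206 ] zang 0.87 shift [0.0066 0.0798 0.1695] turn -0.0809 gap 0.629 F [-0.9  0.2 -2.3] q6 -0.85 t 41.5
```

View pics/h4.png

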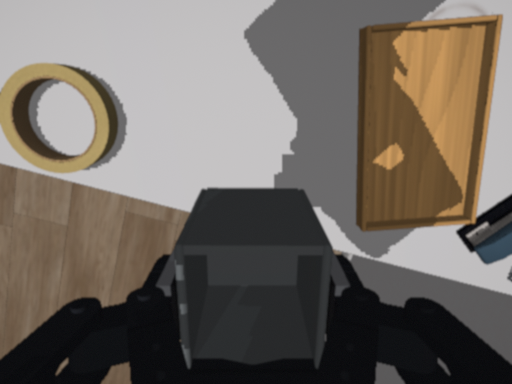

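```bash
python3 - <<'E'
from h import *
c=cam('wrist'); P=unproj(c,[[360,29],[501,16],[478,221],[359,229]],.022).round(4); print(P, P.mean(0))
E
```

```text
[[ 0.5358 -0.2006  0.022 ]
 [ 0.6571 -0.1882  0.022 ]
 [ 0.6792 -0.3799  0.022 ]
 [ 0.5562 -0.3905  0.022 ]] [ 0.607075 -0.2898    0.022   ]
```

>>> step_arm(commands=[[0,0.08,0.17,-0.08],[0,0.08,0.17,-0.08],[0,0.08,0.17,-0.08],[0,0.08,0.17,-0.08],[0,0.08,0.17,-0.08],[0,0.08,0.17,-0.08],[0,0.08,0.17,-0.08]])

```text
t: 42.08
tcp_pos: [0.6108, -0.2402, 0.2033]
tool_rot: [-0.035, 0.706, 0.034, 0.707]
force: [-1.0, 0.7, -1.2]
finger_gap: 0.626
```

```bash
python3 -c "
from h import *
snap('wrist','w10'); go([.611,-.242,.034],5.5)"
```

```text
xaxis [ 7.0e-04 -2.1e-03 -1.0e+00] tcp [ 0.6099 -0.2409  0.2037] zang 5.5 shift [ 0.1697 -0.0009  0.0009] turn -0.0 gap 0.629 F [ 0.5 -0.4 -0.4] q6 -0.64 t 42.13
```

View pics/w10.png

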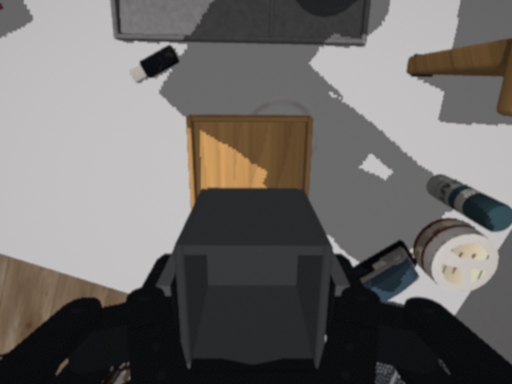

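>>> step_arm(commands=[[0.04,-0.001,-0.002,0],[0.08,-0.001,-0.002,0],[0.12,-0.001,-0.002,0],[0.145,-0.001,-0.002,0],[0.16,-0.001,-0.002,0],[0.166,-0.001,-0.002,0],[0.168,-0.001,-0.002,0],[0.168,-0.001,-0.002,0]])

```text
t: 42.8
tcp_pos: [0.6074, -0.2431, 0.0356]
tool_rot: [-0.034, 0.706, 0.033, 0.706]
force: [-0.4, -0.3, 0.3]
finger_gap: 0.631
```

>>> step_arm(commands=[[0.002,0,0,0],[0.004,0,0,0],[0.004,0,0,0]])

```text
t: 43.05
tcp_pos: [0.6078, -0.2436, 0.0326]
tool_rot: [-0.034, 0.706, 0.032, 0.707]
force: [-0.2, 0.4, -1.5]
finger_gap: 0.626
```

>>> step_arm(commands=[[0.001,0,0,0],[0.0015,0,0,0],[0.0015,0,0,0]])

```text
t: 43.3
tcp_pos: [0.608, -0.2436, 0.0315]
tool_rot: [-0.035, 0.706, 0.032, 0.707]
force: [-0.2, -0.2, -1.0]
finger_gap: 0.627
```

>>> step_arm(commands=[[0,0,0,0],[0,0,0,0],[0,0,0,0],[-0.012,0,0,0],[-0.04,0,0,0],[-0.08,0,0,0],[-0.12,0,0,0],[-0.16,0,0,0]], jaw=0.07)

```text
t: 43.97
tcp_pos: [0.6073, -0.2429, 0.1939]
tool_rot: [-0.035, 0.706, 0.032, 0.707]
force: [0.0, -0.6, -0.9]
finger_gap: 0.818
```

>>> step_arm(commands=[[-0.03,0,0,0],[-0.04,0,0,0],[-0.04,0,0,0],[-0.04,0,0,0]])

```text
t: 44.3
tcp_pos: [0.6069, -0.2426, 0.2343]
tool_rot: [-0.035, 0.706, 0.032, 0.707]
force: [-1.0, 0.2, -0.7]
finger_gap: 0.817
```

```bash
python3 -c "
from h import *
im,c=snap('wrist','w11'); go([.4537,.3388,.24],4)
im,c=snap('scene','s9')"
```

```text
xaxis [-6.0e-04 -1.5e-03 -1.0e+00] tcp [ 0.6061 -0.2421  0.2326] zang 5.43 shift [-0.0082  0.5927 -0.0968] turn 0.0249 gap 0.817 F [-0.1  0.4 -1.2] q6 -0.64 t 44.35
```

View pics/w11.png

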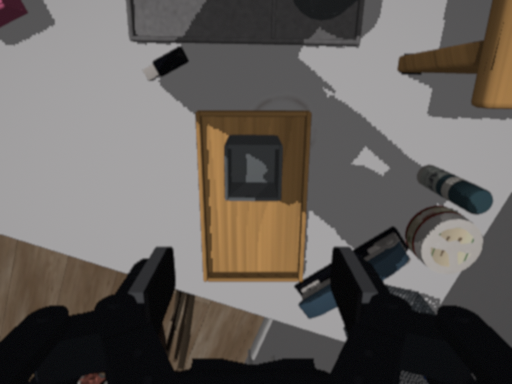

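View pics/s9.png

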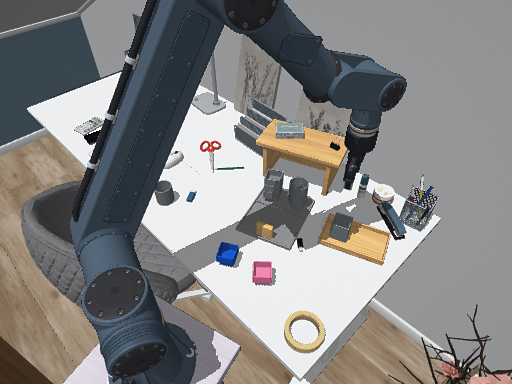

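>>> step_arm(commands=[[-0.008,0.593,-0.097,0.025],[-0.008,0.593,-0.097,0.025],[-0.008,0.593,-0.097,0.025],[-0.008,0.593,-0.097,0.025],[-0.008,0.593,-0.097,0.025],[-0.008,0.593,-0.097,0.025],[-0.008,0.593,-0.097,0.025],[-0.008,0.593,-0.097,0.025]], jaw=0.085)

```text
t: 45.07
tcp_pos: [0.5197, 0.0812, 0.2347]
tool_rot: [-0.024, 0.709, 0.024, 0.704]
force: [0.4, 0.4, 0.8]
finger_gap: 0.994
```

>>> step_arm(commands=[[-0.006,0.26,-0.045,0],[-0.006,0.26,-0.045,0],[-0.006,0.26,-0.045,0],[-0.006,0.26,-0.045,0],[-0.006,0.26,-0.045,0],[-0.006,0.26,-0.045,0],[-0.006,0.26,-0.045,0],[-0.006,0.26,-0.045,0]])

```text
t: 45.73
tcp_pos: [0.4543, 0.3407, 0.2387]
tool_rot: [-0.026, 0.711, 0.026, 0.703]
force: [1.1, -0.5, -0.3]
finger_gap: 0.993
```

```bash
python3 pick.py p7 round .4537 .3388 .066 0 - .026; python3 -c "
from h import *
go([.4537,.3388,.23],4)"
```

```text
round [0.4538 0.3421 0.    ] 0.0 score 132.8
px [254. 168.]
xaxis [-0.0113 -0.0025 -0.9999] tcp [0.455  0.3386 0.2387] zang 4.18 shift [0.2127 0.0039 0.0015] turn 0.073 gap 0.993 F [ 1.  -0.6 -0.8] q6 0.37 t 45.78
xaxis [-0.0113 -0.0025 -0.9999] tcp [0.455  0.3386 0.2387] zang 4.18 shift [ 0.0087  0.0003 -0.0012] turn 0.0032 gap 0.993 F [ 1.  -0.6 -0.8] q6 0.37 t 45.78
```

View pics/o_p7.png

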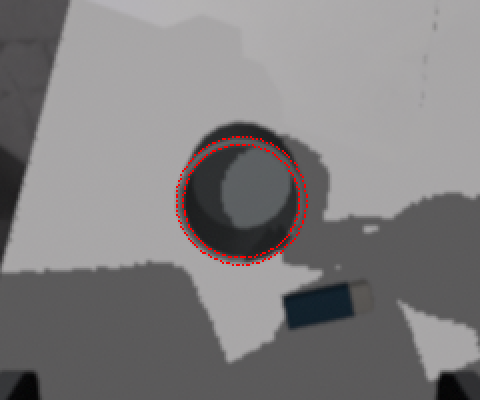

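>>> step_arm(commands=[[0.04,0.002,0.001,0],[0.08,0.002,0.001,0],[0.12,0.002,0.001,0],[0.16,0.002,0.001,0],[0.195,0.002,0.001,0],[0.21,0.002,0.001,0],[0.212,0.002,0.001,0],[0.212,0.002,0.001,0]])

```text
t: 46.45
tcp_pos: [0.4526, 0.3383, 0.0248]
tool_rot: [-0.027, 0.712, 0.024, 0.701]
force: [0.1, -0.5, 0.3]
finger_gap: 0.995
```

>>> step_arm(commands=[[0,0,0,0],[0,0,0,0],[0,0,0,0],[0,0,0,0],[0,0,0,0],[0,0,0,0]], jaw=0.035, grip_force=30)

```text
t: 46.95
tcp_pos: [0.4536, 0.3385, 0.0264]
tool_rot: [-0.027, 0.711, 0.024, 0.702]
force: [-0.6, -2.5, 5.6]
finger_gap: 0.72
```

>>> step_arm(commands=[[-0.04,0,0,0],[-0.08,0,0,0],[-0.12,0,0,0],[-0.16,0,0,0],[-0.2,0,0,0],[-0.2,0,0,0],[-0.2,0,0,0]])

```text
t: 47.53
tcp_pos: [0.4575, 0.3402, 0.2295]
tool_rot: [-0.026, 0.709, 0.025, 0.704]
force: [0.1, 0.8, -1.5]
finger_gap: 0.72
```

```bash
python3 -c "
from h import *
go([.616,-.333,.23],5.5)"
```

```text
xaxis [-6.4e-03 -7.0e-04 -1.0e+00] tcp [0.4575 0.3402 0.2295] zang 4.13 shift [-0.001  -0.6829  0.1097] turn -0.024 gap 0.72 F [ 0.1  0.8 -1.5] q6 0.37 t 47.53
```

>>> step_arm(commands=[[-0.005,-0.683,0.11,-0.024],[-0.005,-0.683,0.11,-0.024],[-0.005,-0.683,0.11,-0.024],[-0.005,-0.683,0.11,-0.024],[-0.005,-0.683,0.11,-0.024],[-0.005,-0.683,0.11,-0.024],[-0.005,-0.683,0.11,-0.024],[-0.005,-0.683,0.11,-0.024]])

```text
t: 48.2
tcp_pos: [0.5319, 0.0134, 0.2281]
tool_rot: [-0.034, 0.71, 0.034, 0.703]
force: [-0.0, 0.0, -1.2]
finger_gap: 0.719
```

>>> step_arm(commands=[[-0.005,-0.33,0.05,0],[-0.005,-0.33,0.05,0],[-0.005,-0.33,0.05,0],[-0.005,-0.33,0.05,0],[-0.005,-0.33,0.05,0],[-0.005,-0.33,0.05,0],[-0.005,-0.33,0.05,0],[-0.005,-0.33,0.05,0]])

```text
t: 48.87
tcp_pos: [0.6119, -0.3097, 0.2294]
tool_rot: [-0.032, 0.711, 0.035, 0.701]
force: [1.5, 0.4, -1.2]
finger_gap: 0.716
```

```bash
python3 -c "
from h import *
go([.613,-.333,.2],5.5)"
```

```text
xaxis [-0.0146  0.0035 -0.9999] tcp [ 0.6119 -0.3097  0.2294] zang 5.49 shift [ 0.0293 -0.0234 -0.0007] turn -0.0001 gap 0.716 F [ 1.5  0.4 -1.2] q6 -0.72 t 48.87
```

>>> step_arm(commands=[[0.02,-0.023,0,0],[0.03,-0.023,0,0],[0.03,-0.023,0,0],[0.03,-0.023,0,0],[0.03,-0.023,0,0]])

```text
t: 49.28
tcp_pos: [0.6134, -0.3307, 0.1986]
tool_rot: [-0.032, 0.712, 0.036, 0.701]
force: [0.9, 0.4, 0.7]
finger_gap: 0.718
```

```bash
python3 -c "
from h import *
snap('wrist','w12');go([.613,-.332,.034],5.5)"
```

```text
xaxis [-0.0148  0.004  -0.9999] tcp [ 0.6139 -0.3308  0.1996] zang 5.6 shift [ 0.1655 -0.002   0.0014] turn 0.0017 gap 0.722 F [-0.3  0.1 -0.8] q6 -0.75 t 49.33
```

View pics/w12.png

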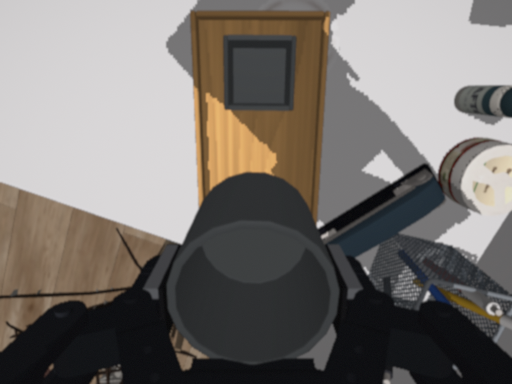

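>>> step_arm(commands=[[0.04,-0.001,0,0],[0.08,-0.001,0,0],[0.12,-0.001,0,0],[0.14,-0.001,0,0],[0.155,-0.001,0,0],[0.163,-0.001,0,0],[0.165,-0.001,0,0],[0.165,-0.001,0,0]])

```text
t: 50.0
tcp_pos: [0.6122, -0.3307, 0.0354]
tool_rot: [-0.033, 0.711, 0.036, 0.701]
force: [0.1, 0.1, 0.1]
finger_gap: 0.721
```

>>> step_arm(commands=[[0.001,0,0,0],[0.002,0,0,0],[0.003,0,0,0],[0.003,0,0,0]])

```text
t: 50.33
tcp_pos: [0.6126, -0.331, 0.0333]
tool_rot: [-0.034, 0.711, 0.036, 0.702]
force: [-0.5, -0.1, -1.3]
finger_gap: 0.72
```

>>> step_arm(commands=[[0.001,0,0,0],[0.002,0,0,0],[0.002,0,0,0]])

```text
t: 50.58
tcp_pos: [0.6127, -0.3311, 0.0315]
tool_rot: [-0.034, 0.71, 0.036, 0.702]
force: [-0.1, -0.2, 0.3]
finger_gap: 0.717
```

>>> step_arm(commands=[[0,0,0,0],[0,0,0,0],[0,0,0,0],[-0.012,0,0,0],[-0.04,0,0,0],[-0.08,0,0,0],[-0.12,0,0,0],[-0.16,0,0,0]], jaw=0.074)

```text
t: 51.25
tcp_pos: [0.6144, -0.3313, 0.1939]
tool_rot: [-0.034, 0.711, 0.036, 0.702]
force: [1.0, -0.6, 0.1]
finger_gap: 0.863
```

>>> step_arm(commands=[[-0.03,0.02,0,0],[-0.04,0.05,-0.03,0],[-0.04,0.05,-0.03,0],[-0.04,0.05,-0.03,0],[-0.04,0.05,-0.03,0]])

```text
t: 51.67
tcp_pos: [0.5803, -0.2846, 0.2355]
tool_rot: [-0.034, 0.71, 0.035, 0.702]
force: [0.6, -0.5, -0.7]
finger_gap: 0.864
```

```bash
python3 -c "
from h import *
im,c=snap('wrist','w13'); go([.487,-.033,.2],4.2)
im,c=snap('scene','s10')"
```

```text
xaxis [-0.0111  0.0012 -0.9999] tcp [ 0.5807 -0.2851  0.2349] zang 5.64 shift [ 0.0362  0.26   -0.068 ] turn 0.0252 gap 0.867 F [ 0.1 -0.2 -0.3] q6 -0.72 t 51.72
```

View pics/w13.png

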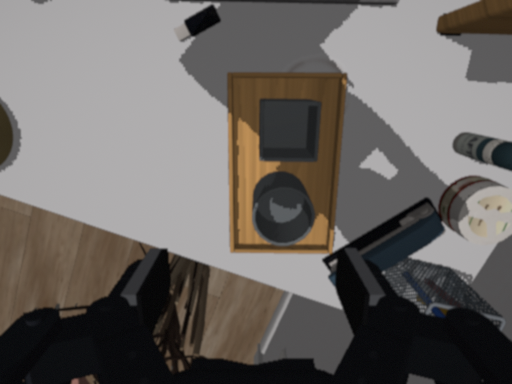

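View pics/s10.png

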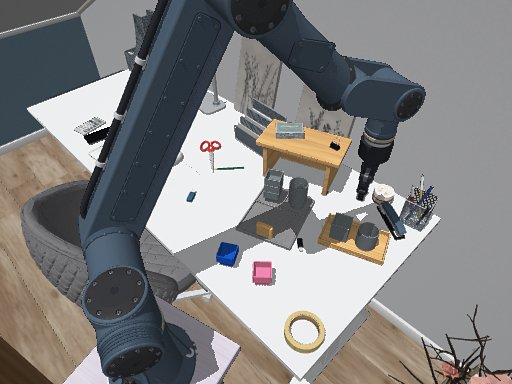

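```bash
python3 - <<'E'
from fit import *
im=cv2.imread('pics/s10.png'); c=cam('scene')
b=cv2.resize(im,None,fx=8,fy=8,interpolation=cv2.INTER_CUBIC)
for z,col in ((.055,(255,0,0)),(.083,(0,255,0)),(.111,(0,0,255))):
  for sh,p in (('square',(.646,.0147,np.radians(13))),('round',(.655,-.073,0))):
    for q in proj(c,model_pts(sh,*p,z,DIM[sh][0])): cv2.circle(b,tuple(int(v) for v in q*8+3.5),1,col,-1)
u=(proj(c,[.645,-.03,.06])[0]*8).astype(int)
cv2.imwrite('pics/z10.png',b[u[1]-250:u[1]+250,u[0]-350:u[0]+350])
E
```

```text
(no output)
```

View pics/z10.png

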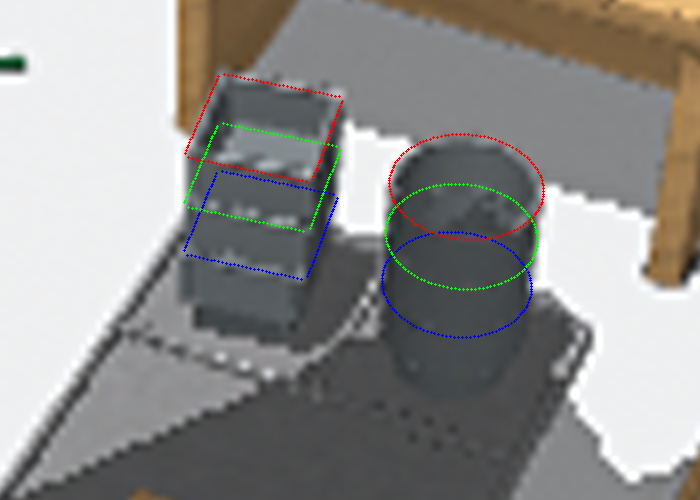

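>>> step_arm(commands=[[0.035,0.26,-0.068,0.025],[0.035,0.26,-0.068,0.025],[0.035,0.26,-0.068,0.025],[0.035,0.26,-0.068,0.025],[0.035,0.26,-0.068,0.025],[0.035,0.26,-0.068,0.025],[0.035,0.26,-0.068,0.025],[0.035,0.26,-0.068,0.025]], jaw=0.06)

```text
t: 52.43
tcp_pos: [0.4846, -0.0295, 0.1995]
tool_rot: [-0.026, 0.713, 0.029, 0.701]
force: [-0.3, 0.3, -0.3]
finger_gap: 0.704
```

>>> step_arm(commands=[[0,0,0,0],[0,0,0,0]])

```text
t: 52.6
tcp_pos: [0.4857, -0.0301, 0.1992]
tool_rot: [-0.026, 0.712, 0.029, 0.701]
force: [0.0, -0.3, 0.6]
finger_gap: 0.701
```

```bash
python3 -c "
from h import *
im,c=snap('wrist','w14'); go([.487,-.033,.024],4.2)
print(proj(c,[[.487,-.033,.055]]))"
```

```text
xaxis [-0.0162  0.0037 -0.9999] tcp [ 0.4859 -0.0306  0.1994] zang 4.37 shift [ 0.1753 -0.0033  0.0037] turn 0.0029 gap 0.703 F [-0.3  0.1  0. ] q6 -0.37 t 52.65
[[256.54012281 181.18158014]]
```

View pics/w14.png

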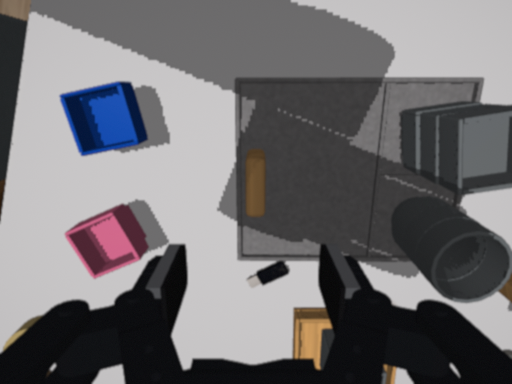

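>>> step_arm(commands=[[0.04,-0.003,0.003,0],[0.08,-0.003,0.003,0],[0.115,-0.003,0.003,0],[0.145,-0.003,0.003,0],[0.165,-0.003,0.003,0],[0.174,-0.003,0.003,0],[0.175,-0.003,0.003,0],[0.175,-0.003,0.003,0]])

```text
t: 53.32
tcp_pos: [0.4871, -0.0337, 0.0241]
tool_rot: [-0.025, 0.712, 0.028, 0.701]
force: [-0.1, 1.3, -0.3]
finger_gap: 0.703
```

>>> step_arm(commands=[[0,0,0,0],[0,0,0,0],[0,0,0,0],[0,0,0,0],[0,0,0,0],[0,0,0,0]], jaw=0, grip_force=50)

```text
t: 53.82
tcp_pos: [0.4856, -0.0338, 0.0255]
tool_rot: [-0.026, 0.713, 0.028, 0.7]
force: [-6.9, -3.2, 6.2]
finger_gap: 0.204
```

```bash
python3 -c "
from h import *
go([.6369,-.0207,.024],4.4)
go([.6519,-.0196,.024],4.4)"
```

```text
xaxis [-0.0174  0.0031 -0.9998] tcp [ 0.4856 -0.0338  0.0255] zang 4.37 shift [-0.0011  0.0016  0.1519] turn -0.0006 gap 0.204 F [-6.9 -3.2  6.2] q6 -0.37 t 53.82
xaxis [-0.0174  0.0031 -0.9998] tcp [ 0.4856 -0.0338  0.0255] zang 4.37 shift [-0.0013  0.0015  0.1669] turn -0.0006 gap 0.204 F [-6.9 -3.2  6.2] q6 -0.37 t 53.82
```

>>> step_arm(commands=[[-0.0001,0,0.004,0],[-0.0002,0,0.01,0],[-0.0003,0.0002,0.017,0],[-0.0004,0.0003,0.024,0],[-0.0005,0.0004,0.031,0],[-0.0006,0.0004,0.038,0],[-0.0008,0.0005,0.045,0],[-0.0009,0.0006,0.052,0]])

```text
t: 54.48
tcp_pos: [0.5299, -0.0277, 0.0257]
tool_rot: [-0.025, 0.718, 0.03, 0.695]
force: [-14.2, -0.8, 5.8]
finger_gap: 0.201
```

```bash
python3 -c "
from h import *
go([.6369,-.0207,.0255],4.4)
snap('scene','s11');go([.6369,-.0207,.0255],4.4)"
```

```text
xaxis [-0.0319  0.0059 -0.9995] tcp [ 0.5299 -0.0277  0.0257] zang 4.4 shift [-0.0031 -0.0012  0.1072] turn -0.0 gap 0.201 F [-14.2  -0.8   5.8] q6 -0.33 t 54.48
xaxis [-0.0271  0.005  -0.9996] tcp [ 0.5327 -0.028   0.0259] zang 4.4 shift [-0.0023 -0.0007  0.1044] turn 0.0001 gap 0.203 F [-9.7  0.8  4.7] q6 -0.33 t 54.53
```

View pics/s11.png

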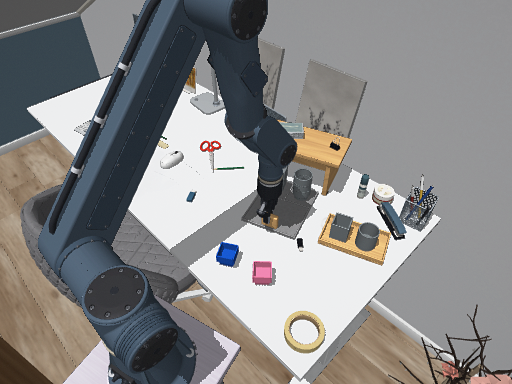

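>>> step_arm(commands=[[0,0,0,0],[0,0,0,0],[0,0,0,0],[0,0,0,0]], jaw=0.034)

```text
t: 54.87
tcp_pos: [0.5336, -0.0282, 0.0264]
tool_rot: [-0.025, 0.715, 0.029, 0.698]
force: [-0.0, -0.1, 0.0]
finger_gap: 0.398
```

```bash
python3 -c "
from h import *
go([.6369,-.0207,.0255],4.4)
im,c=snap('wrist','w15');go([.6369,-.0207,.0255],4.4)"
```

```text
xaxis [-0.0251  0.0045 -0.9997] tcp [ 0.5336 -0.0282  0.0264] zang 4.4 shift [-0.0016 -0.0005  0.1036] turn 0.0 gap 0.398 F [-0.  -0.1  0. ] q6 -0.33 t 54.87
xaxis [-0.0254  0.0046 -0.9997] tcp [ 0.5335 -0.0282  0.0263] zang 4.4 shift [-0.0018 -0.0005  0.1037] turn 0.0 gap 0.401 F [ 0.7  0.2 -0.2] q6 -0.33 t 54.92
```

View pics/w15.png

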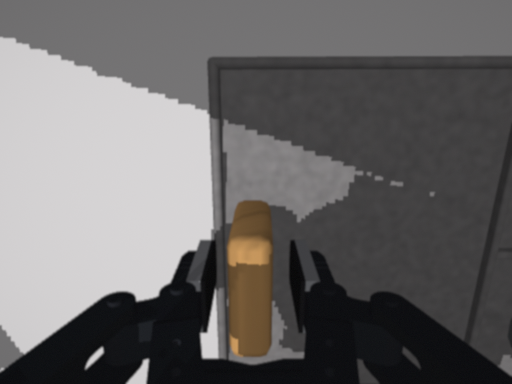

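>>> step_arm(commands=[[-0.0002,0,0.008,0],[-0.0004,0,0.014,0],[-0.0006,0,0.022,0],[-0.0008,0,0.031,0],[-0.001,0,0.04,0],[-0.0012,0,0.049,0],[-0.0014,0,0.057,0],[-0.0016,0,0.063,0]])

```text
t: 55.58
tcp_pos: [0.5834, -0.0212, 0.0256]
tool_rot: [-0.024, 0.726, 0.032, 0.687]
force: [-21.5, -1.6, 16.4]
finger_gap: 0.397
```

```bash
python3 -c "
from h import *
go([.66,-.019,.0264],4.4)
im,c=snap('wrist','w16');go([.66,-.019,.0264],4.4)"
```

```text
xaxis [-0.0555  0.009  -0.9984] tcp [ 0.5834 -0.0212  0.0256] zang 4.51 shift [-0.005  -0.0038  0.0764] turn 0.0019 gap 0.397 F [-21.5  -1.6  16.4] q6 -0.3 t 55.58
xaxis [-0.0504  0.0085 -0.9987] tcp [ 0.586  -0.0213  0.0258] zang 4.49 shift [-0.0043 -0.0034  0.0738] turn 0.0015 gap 0.398 F [-16.1   0.6  11.8] q6 -0.3 t 55.63
```

View pics/w16.png

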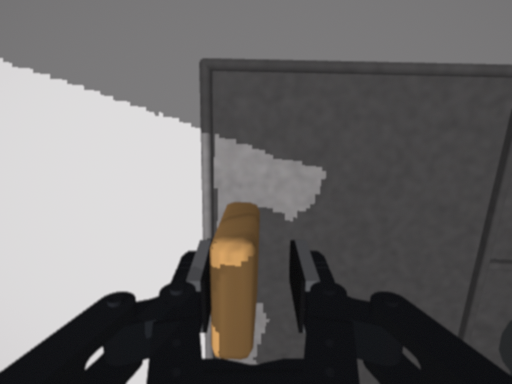

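>>> step_arm(commands=[[0,0,-0.006,0],[0,0,-0.01,0],[-0.002,0,-0.01,0],[-0.002,0,-0.009,0]])

```text
t: 55.97
tcp_pos: [0.5786, -0.0224, 0.0286]
tool_rot: [-0.024, 0.723, 0.031, 0.69]
force: [-0.1, 0.4, -0.5]
finger_gap: 0.398
```

>>> step_arm(commands=[[-0.041,0,0,0],[-0.082,0,0,0],[-0.123,0,0,0],[-0.165,0,0,0]])

```text
t: 56.3
tcp_pos: [0.5877, -0.0239, 0.1948]
tool_rot: [-0.024, 0.722, 0.031, 0.69]
force: [0.4, -0.7, -0.2]
finger_gap: 0.395
```

```bash
python3 -c "
from h import *
go([.56,-.022,.22],4.4)
im,c=snap('wrist','w17');go([.56,-.022,.22],4.4)"
```

```text
xaxis [-0.0459  0.0078 -0.9989] tcp [ 0.5877 -0.0239  0.1948] zang 4.46 shift [-0.0239  0.0043 -0.0286] turn 0.001 gap 0.395 F [ 0.4 -0.7 -0.2] q6 -0.31 t 56.3
xaxis [-0.0287  0.0037 -0.9996] tcp [ 0.5935 -0.025   0.204 ] zang 4.47 shift [-0.015   0.0057 -0.0336] turn 0.0013 gap 0.399 F [2.1 0.3 3.4] q6 -0.31 t 56.35
```

View pics/w17.png

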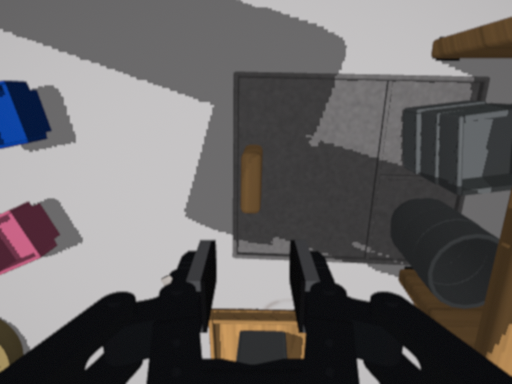

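>>> step_arm(commands=[[0.03,0.004,-0.02,0],[0.07,0.004,-0.03,0],[0.09,0.004,-0.03,0],[0.09,0.004,-0.03,0],[0.09,0.004,-0.03,0],[0.09,0.004,-0.03,0]])

```text
t: 56.85
tcp_pos: [0.5629, -0.0235, 0.116]
tool_rot: [-0.026, 0.715, 0.029, 0.698]
force: [0.5, -0.1, 0.4]
finger_gap: 0.397
```

>>> step_arm(commands=[[-0.041,0,0,0],[-0.082,0,0,0],[-0.123,0,0,0],[-0.165,0,0,0]])

```text
t: 57.18
tcp_pos: [0.5683, -0.0241, 0.2845]
tool_rot: [-0.027, 0.714, 0.029, 0.699]
force: [1.6, -0.6, 0.3]
finger_gap: 0.4
```

```bash
python3 -c "
from h import *
go([.56,-.022,.22],4.4)
im,c=snap('wrist','w18');go([.56,-.022,.18],4.4)"
```

```text
xaxis [-0.0209  0.002  -0.9998] tcp [ 0.5683 -0.0241  0.2845] zang 4.47 shift [ 0.0647  0.0025 -0.0068] turn 0.0013 gap 0.4 F [ 1.6 -0.6  0.3] q6 -0.31 t 57.18
xaxis [-0.0031 -0.0023 -1.    ] tcp [ 0.5735 -0.0251  0.294 ] zang 4.5 shift [ 0.1141  0.0044 -0.0129] turn 0.0017 gap 0.399 F [ 2.4 -0.7  6.2] q6 -0.31 t 57.23
```

```bash
python3 -c "
from h import *
go([.576,-.025,.13],4.4)"
```

```text
xaxis [-0.0031 -0.0023 -1.    ] tcp [ 0.5735 -0.0251  0.294 ] zang 4.5 shift [0.164  0.0003 0.003 ] turn 0.0017 gap 0.399 F [ 2.4 -0.7  6.2] q6 -0.31 t 57.23
```

>>> step_arm(commands=[[0.03,0,0.003,0],[0.07,0,0.003,0],[0.11,0,0.003,0],[0.14,0,0.003,0],[0.16,0,0.003,0],[0.164,0,0.003,0],[0.164,0,0.003,0],[0.164,0,0.003,0]])

```text
t: 57.9
tcp_pos: [0.5778, -0.0256, 0.1318]
tool_rot: [-0.029, 0.706, 0.027, 0.707]
force: [-0.1, -0.1, -0.7]
finger_gap: 0.394
```

```bash
python3 -c "
from h import *
im,c=snap('wrist','w19');go([.576,-.025,.026],4.4)
print(proj(c,[[.578,-.025,.055]]))"
```

```text
xaxis [ 0.0017 -0.0034 -1.    ] tcp [ 0.578  -0.0257  0.1322] zang 4.5 shift [ 0.1062  0.0012 -0.0021] turn 0.0018 gap 0.398 F [0.6 0.2 0.7] q6 -0.31 t 57.95
[[252.93853048 201.47011187]]
```

View pics/w19.png

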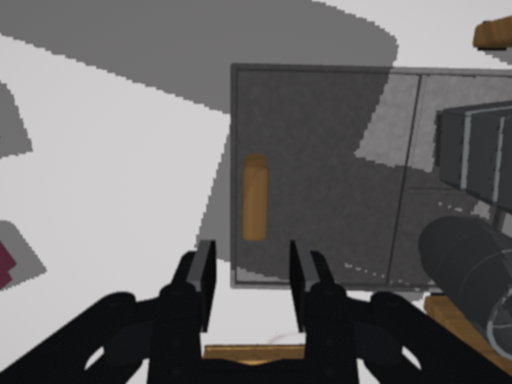

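>>> step_arm(commands=[[0.03,0.001,0.001,0],[0.06,0.001,0.001,0],[0.085,0.001,0.001,0],[0.1,0.001,0.001,0],[0.108,0.001,0.001,0],[0.108,0.001,0.001,0],[0.108,0.001,0.001,0]])

```text
t: 58.53
tcp_pos: [0.5805, -0.0252, 0.0255]
tool_rot: [-0.029, 0.705, 0.026, 0.708]
force: [0.3, -0.2, 0.4]
finger_gap: 0.394
```

```bash
python3 -c "
from h import *
go([.655,-.019,.024],4.4)"
```

```text
xaxis [ 0.0044 -0.004  -1.    ] tcp [ 0.5805 -0.0252  0.0255] zang 4.5 shift [0.0018 0.0004 0.0748] turn 0.0018 gap 0.394 F [ 0.3 -0.2  0.4] q6 -0.31 t 58.53
```

>>> step_arm(commands=[[0,0,0.008,0],[0,0.0001,0.013,0],[-0.0003,0.0002,0.02,0],[-0.0005,0.0003,0.029,0],[-0.0008,0.0004,0.038,0],[-0.001,0.0004,0.048,0],[-0.001,0.0004,0.058,0],[-0.001,0.0004,0.066,0]])

```text
t: 59.2
tcp_pos: [0.6405, -0.0188, 0.0268]
tool_rot: [-0.029, 0.71, 0.027, 0.703]
force: [-11.7, -0.7, 3.7]
finger_gap: 0.399
```

```bash
python3 -c "
from h import *
go([.66,-.019,.026],4.4)
im,c=snap('wrist','w20');go([.66,-.019,.026],4.4); snap('scene','s12')"
```

```text
xaxis [-0.0097 -0.0026 -0.9999] tcp [ 0.6405 -0.0188  0.0268] zang 4.54 shift [ 0.0007 -0.0017  0.0194] turn 0.0025 gap 0.399 F [-11.7  -0.7   3.7] q6 -0.28 t 59.2
xaxis [-0.0041 -0.0031 -1.    ] tcp [ 0.6435 -0.019   0.0271] zang 4.53 shift [ 0.001  -0.0013  0.0165] turn 0.0023 gap 0.398 F [-6.2 -0.4 -2.9] q6 -0.28 t 59.25
```

View pics/w20.png

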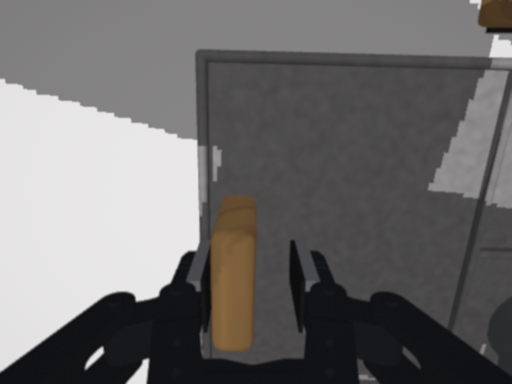

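View pics/s12.png

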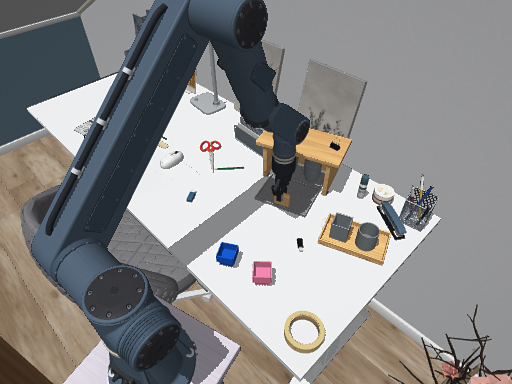

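>>> step_arm(commands=[[0,0,0.003,0],[0,0,0.006,0],[0,0,0.009,0],[0,0,0.012,0],[0,0,0.014,0],[0,0,0.014,0]])

```text
t: 59.8
tcp_pos: [0.6521, -0.0172, 0.0268]
tool_rot: [-0.029, 0.712, 0.028, 0.701]
force: [-10.9, -0.7, 2.3]
finger_gap: 0.4
```

```bash
python3 -c "
from h import *
go([.665,-.018,.026],4.4)"
```

```text
xaxis [-0.0159 -0.0019 -0.9999] tcp [ 0.6521 -0.0172  0.0268] zang 4.56 shift [ 0.0006 -0.0018  0.0128] turn 0.0028 gap 0.4 F [-10.9  -0.7   2.3] q6 -0.27 t 59.8
```

>>> step_arm(commands=[[0,-0.001,0.004,0],[0,-0.001,0.007,0],[0,-0.001,0.009,0],[0,-0.001,0.009,0]])

```text
t: 60.13
tcp_pos: [0.6551, -0.0168, 0.0265]
tool_rot: [-0.028, 0.717, 0.029, 0.696]
force: [-12.5, -0.8, 2.4]
finger_gap: 0.398
```

>>> step_arm(commands=[[0,0,0.004,0],[0,0,0.006,0],[0,0,0.007,0],[0,0,0.007,0]])

```text
t: 60.47
tcp_pos: [0.656, -0.0159, 0.0263]
tool_rot: [-0.028, 0.722, 0.029, 0.691]
force: [-12.2, -2.3, 2.5]
finger_gap: 0.399
```

>>> step_arm(commands=[[0,0,-0.005,0],[-0.001,0,-0.009,0],[-0.002,0,-0.009,0],[-0.002,0,-0.009,0]])

```text
t: 60.8
tcp_pos: [0.649, -0.0168, 0.0301]
tool_rot: [-0.028, 0.721, 0.029, 0.692]
force: [0.8, 0.4, -0.1]
finger_gap: 0.4
```

>>> step_arm(commands=[[-0.041,0,-0.01,0],[-0.082,0,-0.015,0],[-0.123,0,-0.02,0],[-0.165,0,-0.02,0]])

```text
t: 61.13
tcp_pos: [0.6355, -0.0183, 0.1964]
tool_rot: [-0.028, 0.721, 0.029, 0.692]
force: [0.6, 0.3, -0.9]
finger_gap: 0.399
```

```bash
python3 -c "
from h import *
im,c=snap('wrist','w21');go([.6,-.022,.12],4.4)"
```

```text
xaxis [-0.0219 -0.0041 -0.9998] tcp [ 0.6418 -0.0192  0.2066] zang 4.67 shift [ 0.0875  0.0008 -0.04  ] turn 0.0046 gap 0.398 F [1.8 1.4 4.2] q6 -0.28 t 61.18
```

Next I settle lower and further back, then repeat the fast lift to level the tool.

>>> step_arm(commands=[[0.03,0,-0.03,0],[0.06,0,-0.04,0],[0.06,0,-0.04,0],[0.06,0,-0.04,0],[0.06,0,-0.04,0]])

```text
t: 61.6
tcp_pos: [0.6029, -0.023, 0.1484]
tool_rot: [-0.03, 0.713, 0.027, 0.7]
force: [1.1, -0.2, 0.4]
finger_gap: 0.398
```

>>> step_arm(commands=[[-0.041,0,0,0],[-0.082,0,0,0],[-0.123,0,0,0],[-0.165,0,0,0]])

```text
t: 61.93
tcp_pos: [0.6077, -0.0223, 0.3166]
tool_rot: [-0.03, 0.712, 0.027, 0.701]
force: [1.2, -0.3, -0.5]
finger_gap: 0.4
```

```bash
python3 -c "
from h import *
im,c=snap('wrist','w22');go([.6,-.022,.24],4.4)"
```

```text
xaxis [ 0.0037 -0.0094 -0.9999] tcp [ 0.6126 -0.0232  0.3268] zang 4.69 shift [ 0.0868  0.003  -0.0127] turn 0.0051 gap 0.396 F [ 2.4 -0.1  6.4] q6 -0.3 t 61.98
```

>>> step_arm(commands=[[0.03,0.003,-0.013,0],[0.07,0.003,-0.02,0],[0.09,0.003,-0.03,0],[0.09,0.003,-0.03,0],[0.09,0.003,-0.03,0],[0.09,0.003,-0.03,0]])

```text
t: 62.48
tcp_pos: [0.5856, -0.0239, 0.2389]
tool_rot: [-0.033, 0.703, 0.025, 0.71]
force: [0.4, 0.3, -0.8]
finger_gap: 0.396
```

```bash
python3 -c "
from h import *
im,c=snap('wrist','w23');snap('scene','s13');snap('top','t13');go([.6,-.022,.24],4.4)
a=cv2.imread('pics/s13.png')[115:225,235:365]; cv2.imwrite('pics/cs13.png',cv2.resize(a,None,fx=5,fy=5,interpolation=cv2.INTER_CUBIC))"
```

```text
xaxis [ 0.0085 -0.0104 -0.9999] tcp [ 0.585  -0.0238  0.2388] zang 4.7 shift [-0.0011  0.0006  0.0151] turn 0.0053 gap 0.399 F [ 0.3 -0.1 -0.5] q6 -0.31 t 62.63
```

View pics/w23.png

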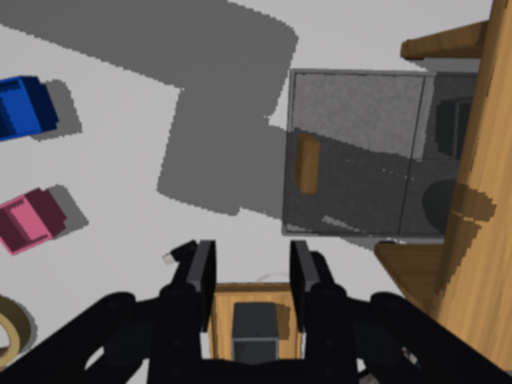

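View pics/cs13.png

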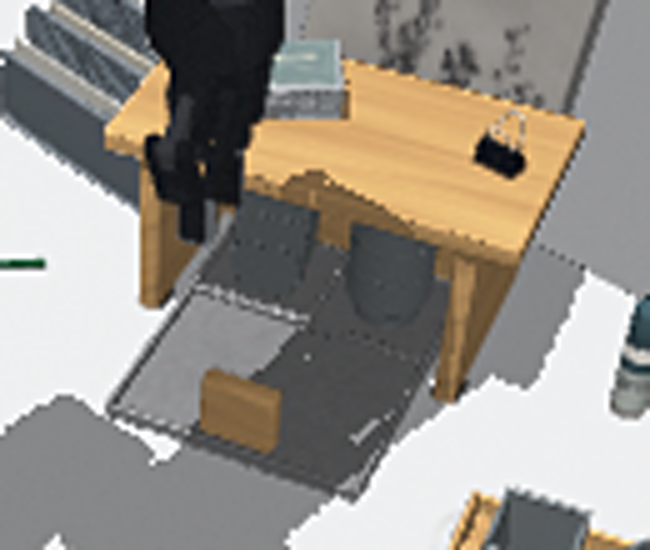

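```bash
python3 - <<'E'
from h import *
c=cam('wrist'); P=unproj(c,[[291.5,69.5],[283.5,235]],.012)[:,:2]; print(P.round(4))
d=P[0]-P[1]; print('tray yaw',np.degrees(np.arctan2(-d[0],d[1])), np.linalg.norm(d))
r=np.array([.7324,-.0178]);y=.0737; Rm=np.array([[np.cos(y),np.sin(y)],[-np.sin(y),np.cos(y)]])
print('in riser',((P-r)@Rm.T).round(4),'home front edge would be -0.100, y +-0.095')
# handle
H=unproj(c,[[308,136],[307,190],[297,164],[319,164]],.055)[:,:2]; print(H.round(4), ((H-r)@Rm.T).round(4))
# riser edges seen: panel tips, board front edge
E
python3 -c "
import cv2
a=cv2.imread('pics/w23.png')[20:270,260:512]; cv2.imwrite('pics/cw23.png',cv2.resize(a,None,fx=2.4,fy=2.4,interpolation=cv2.INTER_CUBIC))"
```

```text
[[ 0.619   0.0684]
 [ 0.6315 -0.1166]]
tray yaw 3.8657406472351914 0.18545897520684496
in riser [[-0.1067  0.0943]
 [-0.1079 -0.0911]] home front edge would be -0.100, y +-0.095
[[ 0.6369  0.0085]
 [ 0.6432 -0.0454]
 [ 0.6298 -0.0196]
 [ 0.6514 -0.0178]] [[-0.0933  0.0333]
 [-0.091  -0.0209]
 [-0.1024  0.0058]
 [-0.0808  0.0059]]
```

View pics/cw23.png

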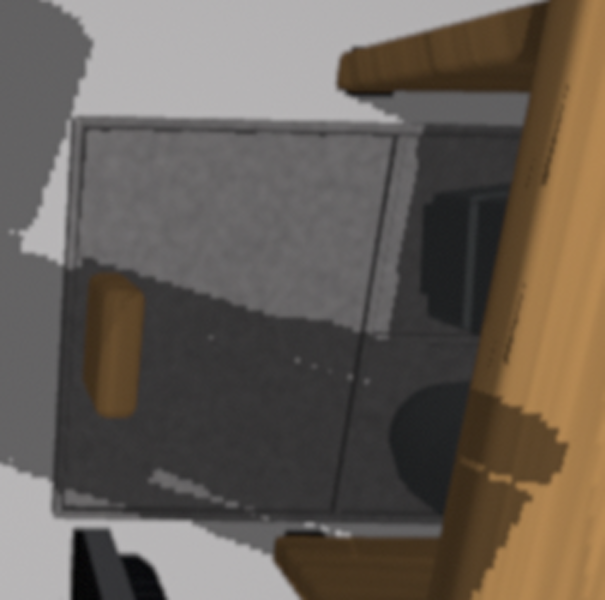

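```bash
python3 -c "
from h import *
go([.639,-.0185,.13],4.2)"
```

```text
xaxis [ 0.0085 -0.0104 -0.9999] tcp [ 0.585  -0.0238  0.2388] zang 4.7 shift [0.1092 0.0021 0.0534] turn 0.0088 gap 0.399 F [ 0.3 -0.1 -0.5] q6 -0.31 t 62.63
```

>>> step_arm(commands=[[0.03,0.002,0.03,0.009],[0.06,0.002,0.053,0.009],[0.09,0.002,0.053,0.009],[0.108,0.002,0.053,0.009],[0.109,0.002,0.053,0.009],[0.109,0.002,0.053,0.009],[0.109,0.002,0.053,0.009],[0.109,0.002,0.053,0.009]])

```text
t: 63.3
tcp_pos: [0.6402, -0.0189, 0.1326]
tool_rot: [-0.03, 0.702, 0.022, 0.711]
force: [-0.3, 0.2, -0.9]
finger_gap: 0.398
```

```bash
python3 -c "
from h import *
im,c=snap('wrist','w24');go([.639,-.0185,.024],4.2); print(proj(c,[.64,-.0185,.055]))"
```

```text
xaxis [ 0.0129 -0.0113 -0.9999] tcp [ 0.64   -0.0189  0.1325] zang 4.19 shift [ 0.1085  0.0018 -0.0023] turn -0.0002 gap 0.399 F [ 1.1 -0.1  0.5] q6 -0.27 t 63.35
[[251.045075   200.38561488]]
```

View pics/w24.png

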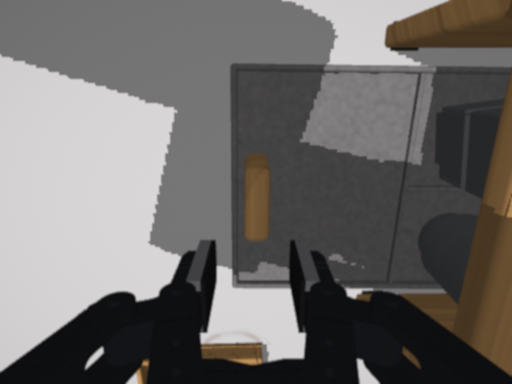

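>>> step_arm(commands=[[0.03,0.001,0,0],[0.06,0.001,0,0],[0.085,0.0015,0,0],[0.1,0.0018,0,0],[0.108,0.0018,0,0],[0.108,0.0018,0,0],[0.108,0.0018,0,0]])

```text
t: 63.93
tcp_pos: [0.6422, -0.0185, 0.0256]
tool_rot: [-0.03, 0.702, 0.021, 0.712]
force: [-0.3, -0.5, -0.3]
finger_gap: 0.398
```

>>> step_arm(commands=[[0,0,0.007,0],[0,0,0.011,0],[0,0,0.014,0],[0,0,0.017,0],[0,0,0.02,0],[0,0,0.022,0],[0,0,0.024,0],[0,0,0.024,0]])

```text
t: 64.6
tcp_pos: [0.6566, -0.0165, 0.0266]
tool_rot: [-0.03, 0.709, 0.023, 0.704]
force: [-18.5, -2.2, 12.3]
finger_gap: 0.395
```

```bash
python3 -c "
from h import *
go([.665,-.018,.024],4.2)"
```

```text
xaxis [-0.0073 -0.0106 -0.9999] tcp [ 0.6566 -0.0165  0.0266] zang 4.25 shift [ 0.0025 -0.0021  0.0083] turn 0.0009 gap 0.395 F [-18.5  -2.2  12.3] q6 -0.25 t 64.6
```

>>> step_arm(commands=[[-0.001,-0.001,0.006,0],[-0.002,-0.001,0.01,0],[-0.002,-0.001,0.013,0],[-0.002,-0.001,0.016,0],[-0.002,-0.001,0.016,0]])

```text
t: 65.02
tcp_pos: [0.6613, -0.0165, 0.0262]
tool_rot: [-0.03, 0.719, 0.024, 0.694]
force: [-17.9, -4.9, 2.0]
finger_gap: 0.396
```

```bash
python3 -c "
from h import *
im,c=snap('wrist','w25');go([.665,-.018,.024],4.2)
H=proj(c,[[.645,-.0185,.055]]);print(H)"
```

```text
xaxis [-0.0338 -0.0101 -0.9994] tcp [ 0.6613 -0.0164  0.0263] zang 4.35 shift [ 0.0022 -0.0018  0.0037] turn 0.0026 gap 0.402 F [-18.9  -4.7   1.1] q6 -0.25 t 65.07
[[208.02151805 295.16645571]]
```

View pics/w25.png

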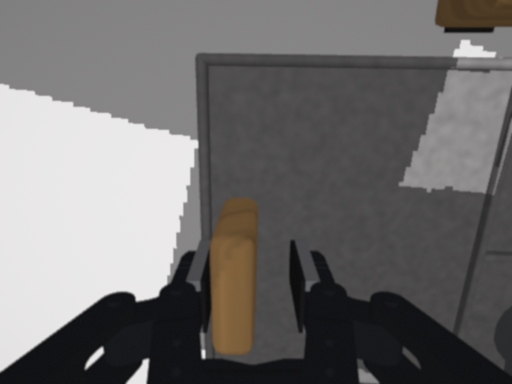

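>>> step_arm(commands=[[-0.001,-0.001,0.006,0],[-0.002,-0.001,0.012,0],[-0.003,-0.001,0.018,0],[-0.003,-0.001,0.018,0],[-0.003,-0.001,0.018,0]])

```text
t: 65.48
tcp_pos: [0.6606, -0.0169, 0.0255]
tool_rot: [-0.03, 0.734, 0.025, 0.678]
force: [-29.8, -7.5, 7.4]
finger_gap: 0.396
```

```bash
python3 -c "
from h import *
im,c=snap('wrist','w26');go([.665,-.018,.024],4.2)"
```

```text
xaxis [-0.0773 -0.0102 -0.997 ] tcp [ 0.6606 -0.0169  0.0255] zang 4.51 shift [ 0.0012 -0.0015  0.0044] turn 0.0055 gap 0.397 F [-28.5  -8.8   6.4] q6 -0.24 t 65.53
```

>>> step_arm(commands=[[0,0.001,-0.006,0],[0,0.001,-0.01,0],[0,0.001,-0.01,0],[0,0.001,-0.01,0]])

```text
t: 65.87
tcp_pos: [0.6534, -0.0169, 0.0278]
tool_rot: [-0.031, 0.731, 0.025, 0.681]
force: [0.1, -0.6, -0.1]
finger_gap: 0.401
```

>>> step_arm(commands=[[-0.041,0,-0.004,0],[-0.082,0,-0.012,0],[-0.123,0,-0.03,0],[-0.165,0,-0.05,0]])

```text
t: 66.2
tcp_pos: [0.6214, -0.0188, 0.1903]
tool_rot: [-0.031, 0.729, 0.025, 0.683]
force: [0.9, 0.2, -0.3]
finger_gap: 0.396
```

```bash
python3 -c "
from h import *
im,c=snap('wrist','w27');go([.56,-.022,.2],4.4)"
```

```text
xaxis [-0.0565 -0.0143 -0.9983] tcp [ 0.6221 -0.0193  0.1987] zang 4.55 shift [ 0.0023  0.0023 -0.0621] turn 0.0027 gap 0.399 F [-1.9 -0.5  3.2] q6 -0.27 t 66.25
```

>>> step_arm(commands=[[0,0.002,-0.04,0],[-0.02,0.002,-0.06,0],[-0.02,0.002,-0.06,0],[-0.02,0.002,-0.06,0],[-0.02,0.002,-0.06,0],[-0.02,0.002,-0.06,0]])

```text
t: 66.75
tcp_pos: [0.5649, -0.0218, 0.2218]
tool_rot: [-0.033, 0.726, 0.024, 0.687]
force: [-0.5, -0.3, -0.2]
finger_gap: 0.401
```

```bash
python3 -c "
from h import *
im,c=snap('wrist','w28');snap('scene','s14');go([.56,-.022,.2],4.4)
a=cv2.imread('pics/s14.png')[115:225,235:365]; cv2.imwrite('pics/cs14.png',cv2.resize(a,None,fx=5,fy=5,interpolation=cv2.INTER_CUBIC))"
```

```text
xaxis [-0.0569 -0.0141 -0.9983] tcp [ 0.5642 -0.0217  0.2212] zang 4.56 shift [ 0.0215  0.0003 -0.003 ] turn 0.0029 gap 0.399 F [ 0.2  0.1 -0.4] q6 -0.29 t 66.85
```

View pics/w28.png

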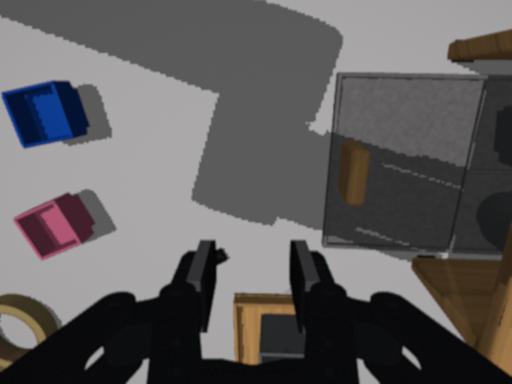

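View pics/cs14.png

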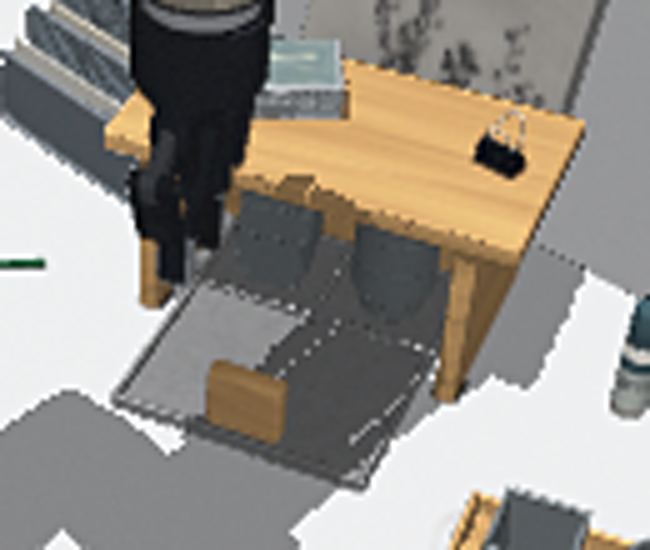

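```bash
python3 - <<'E'
from h import *
r=np.array([.7324,-.0178]);y=.0737; Rm=np.array([[np.cos(y),np.sin(y)],[-np.sin(y),np.cos(y)]])
c=cam('scene'); P=unproj(c,np.array([[113,402],[365,487]])/5-.4+[235,115],.012)[:,:2]; print('scene',P.round(4),((P-r)@Rm.T).round(4))
c=cam('wrist'); P=unproj(c,[[338,74],[323.5,246]],.012)[:,:2]; d=P[0]-P[1]; print('wrist',P.round(4),((P-r)@Rm.T).round(4),np.degrees(np.arctan2(-d[0],d[1])))
E
```

```text
scene [[ 0.624   0.065 ]
 [ 0.6384 -0.1215]] [[-0.102   0.0905]
 [-0.1014 -0.0965]]
wrist [[ 0.6276  0.0683]
 [ 0.6404 -0.1151]] [[-0.0982  0.0935]
 [-0.0989 -0.0902]] 3.987780267595008
```

>>> step_arm(commands=[[-0.04,0.04,-0.02,0],[-0.06,0.08,-0.04,0],[-0.06,0.12,-0.06,0],[-0.06,0.16,-0.08,0],[-0.06,0.2,-0.1,0],[-0.06,0.24,-0.1,0],[-0.06,0.28,-0.1,0],[-0.06,0.28,-0.1,0]])

```text
t: 67.52
tcp_pos: [0.4446, 0.2538, 0.2839]
tool_rot: [-0.033, 0.727, 0.025, 0.686]
force: [0.8, 0.5, 0.3]
finger_gap: 0.395
```

>>> step_arm(commands=[[0,0,0,0],[0,0,0,0],[0,0,0,0]])

```text
t: 67.77
tcp_pos: [0.4448, 0.2534, 0.2833]
tool_rot: [-0.033, 0.727, 0.025, 0.685]
force: [-0.1, -0.8, 0.3]
finger_gap: 0.401
```

```bash
python3 -c "
from h import *
im,c=snap('scene','s15'); cv2.imwrite('pics/cs15.png',cv2.resize(im[110:260,230:400],None,fx=4,fy=4,interpolation=cv2.INTER_CUBIC)); snap('top','t15')"
```

```text
(no output)
```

View pics/cs15.png

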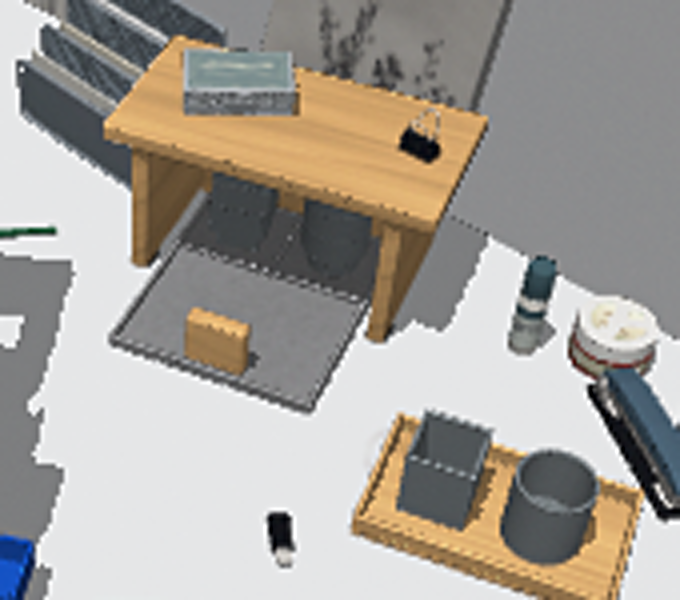

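View pics/s15.png

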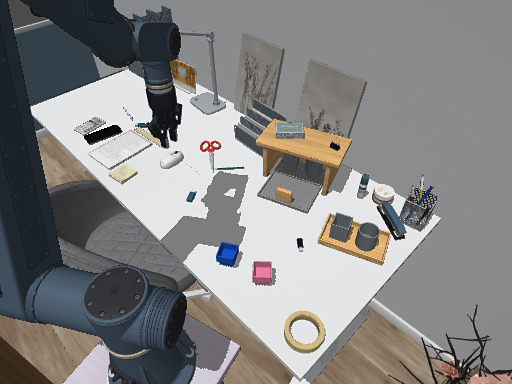

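```bash
python3 -c "
from h import *
print(manip.sign_off())"
```

```text
the job is handed in; nothing more can be done
None
```

The job is finished and handed in at about 68 s of the 208 s allowed.

**What I did**
- I pulled the tray out about 150 mm by its pull.
- I nested the two grey square pots on the square base and the two grey round pots on the round base.
- I stood the straight square and straight round pots upright in the wooden box.
- I pushed the tray home by its pull, straddling it with the fingers open instead of gripping it.

**Last checks**
- **Stacks:** three-view comparisons put each stack's rims at about 55, 83 and 111 mm, with no gap. The last pictures show both stacks upright under the board. The final view only shows them partly, so the full-seating check comes from before the tray went back.
- **Box:** both straight pots stand upright in it.
- **Tray:** it stopped moving forward while the push rose to about 30 N. The cameras put its front edge 98–102 mm in front of the board's front edge, against 100 mm expected.
- **Other things:** the blue and pink look-alikes and the desk items look untouched. The robot stands clear of everything.

**What did not go smoothly**
- **Second square pot:** it met resistance about 4 mm above the height I expected. I lifted it, re-centred it and met the same height again. The views afterwards showed it seated, so the height estimate was probably off.
- **Tray push:** the first stretch was made with the pull gripped, and the tool drifted into a slight tilt. I let go and finished by pushing. I took no separate measurement of the tray's flatness during that stretch.

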